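# Thread a snow-guard bar through its brackets and lock it

## Task

Stand every loose snow-guard bracket upright in a pocket of the wooden jig, its eye in line with the holes of the two end boards. Then push the guard bar from the open end board (the one without the knob) through that board, all the bracket eyes and the board under the knob, until its square grip block sits against the end board. Then back the wing knob anticlockwise until its thread start clicks, at the end of its backward travel, and after that turn it clockwise until it stops tight; leave the dish, slate and punch where they are.

Things in the scene. Friction and masses are not known exactly. Their poses are not given: they have to be found in the camera images.
- jig: fixed wooden jig, origin on the bench under the middle pocket's centre; y runs along the row. Plank 100 mm (x) by 270 mm (y -125 to +145), 14 mm thick. On it three open pockets, centres at y = -48, 0, +48 mm, x = 0, inside 62 (x) by 44 mm (y), ribs 8 mm high, floor 14 mm above the bench. A bracket standing in a pocket has its eye 56 mm up, in line with the end boards' holes
- entry_hole (a point): where the bar goes in: centre of the round hole, 18 mm across, in the outer face of the entry end board, at y = -96 mm, 56 mm above the bench in the jig. The hole runs along jig y and the bar moves to +y. Board 84 mm wide (x), 12 mm thick (y -96 to -84), top 84 mm above the bench. Axes as the jig's
- far_hole (a point): centre of the round hole, 20 mm across, in the inner face of the far end board (the one with the knob on top), at y = +100 mm, 56 mm above the bench in the jig. Board 84 mm wide, 35 mm thick (y 100 to 135), top 84 mm above the bench
- bracket1_eye (a point): centre of the eye of a galvanised snow-guard bracket, 42 mm above its underside; axes are the bracket's. Foot plate 56 x 36 x 12 mm (x, y, z); on its middle an upright lug 40 mm wide (x), 10 mm thick (y), top 34 mm above this point, with a round eye 24 mm across bored along y. y and -y are alike. Starts upright on the bench; about 320 g. May be absent
- bracket2_eye (a point): centre of the eye of a galvanised snow-guard bracket, 42 mm above its underside; axes are the bracket's. Foot plate 56 x 36 x 12 mm (x, y, z); on its middle an upright lug 40 mm wide (x), 10 mm thick (y), top 34 mm above this point, with a round eye 24 mm across bored along y. y and -y are alike. Starts upright on the bench; about 320 g. May be absent
- bracket3_eye (a point): centre of the eye of a galvanised snow-guard bracket, 42 mm above its underside; axes are the bracket's. Foot plate 56 x 36 x 12 mm (x, y, z); on its middle an upright lug 40 mm wide (x), 10 mm thick (y), top 34 mm above this point, with a round eye 24 mm across bored along y. y and -y are alike. Starts upright on the bench; about 320 g. May be absent
- bar_grip (a point): centre of the guard bar's grip block: square steel, 26 x 26 mm, 70 mm long (y); from its +y end face runs a round shaft 12 mm thick, 220 mm long, tip domed. y points to the tip (end face at +35 mm, tip at +255 mm). Starts lying on its grip block, axis level, 13 mm up. About 360 g, balances within 25 mm of this point. Fully home, this point is at y = -131 mm in the jig
- knob (a joint): wing knob, rad about its upright axis on the far end board; grows clockwise seen from above. 0: thread start, the click where anticlockwise travel stops; 4.6: tight stop. Starts half caught, 0.8 to 1.3. Light friction (0.05 N m), stays where it is left
- knob_grip (a point): centre of the knob's wing, on the axis, at x = 0, y = 117.5 mm in the jig, 115 mm above the bench. The wing is an upright bar 50 mm long (this point's x, which turns with the knob and is the jig's x at joint 0), 13 mm thick, 102 to 128 mm above the bench
- dish: bystander: round pewter dish with a few hooks, 124 mm across, 22 mm high, origin at its centre underneath; leave alone
- slate: bystander: slate shard lying flat, about 150 x 90 x 8 mm, origin at its centre underneath; leave alone
- punch: bystander: iron punch lying down, 150 mm long (x), 16 mm thick, origin underneath, mid-length; leave alone
Not all that is in view belongs to the job. What is shaped like the part that bears bracket1_eye but blue or orange is not meant.

How it is judged:
By the outcome, as a careful person would: the job done as asked, in the order asked, and still so for the second after the job is handed in, with the robot touching nothing.
Of bracket1, bracket2, bracket3 only 2 to 3 are there at a start; the rules pass over those that are not, and their reading is None.
At some moment in a run one of bracket1, bracket2, bracket3 may be knocked a few centimetres aside while the robot is not near it.
It also fails if it takes over 208 s, if anything falls off the work surface, if the arm or the gripper's body presses on something with over 40 N, if the wrist force passes 120 N, or if a joint passes its speed limit or range.

## Robot

A 6-joint arm with a two-finger parallel gripper is mounted at the origin on the work surface. World frame = base frame: x ahead of the robot, y to its left, z up, the work surface at z = 0. Lengths are in m, angles in rad, forces in N, time in s.
With the tool pointing down it reaches from about 0.4 to 0.825 m from the base axis. Payload 7 kg.
Tool frame: the origin (TCP) lies midway between the tips of the shut fingers; the grasp point (between the pads) lies 19 mm behind it; z points along the fingers, x is the direction in which the jaws open and shut, and the axes are right-handed (so a half turn about z gives the same grasp; the last joint's range is limited). The gripper opens to 88 mm and grips with 3 to 60 N. Pads are 19 mm wide; open, the fingers measure 130 mm over their backs; the gripper's body (78 mm by 193 mm) begins 47 mm behind the grasp point.
Start: joints at [-1.002, 0.359, 0.012, 0, -1.224, -0.288], TCP at [0.187, -0.649, 0.227] pointing down, gripper open.
Joint ranges: [-3.07, 3.07], [-1.43, 2.12], [-1.02, 1.25], [-3.03, 1.67], [-3.05, -0], [-3.03, 3.03]. Speed limits (rad/s): [2.39, 2.39, 3.01, 3.14, 3.14, 3.14].

## Interface

Orientations are given as [roll, pitch, yaw] about the fixed x, y, z axes, in that order (R = Rz(yaw) Ry(pitch) Rx(roll)).
In Python, from station import arm, grab_frame, camera_params gives the robot as it stands.
- The arm moves only by the shell command python3 -m handwheel 'ROWS' [FORCE]. ROWS is JSON, a list that holds one entry, the list of rows, each a list of 5 numbers: the finger opening in m, from 0 to 0.0876, then the shift along the tool's x, y, z in m, then the turn about the tool's z in degrees. A call has 1 to 20 rows; each row is the pose to reach, as a shift and turn from the pose measured when the call began, along the tool's axes at that moment; what a row does not reach only later rows make up. A row lasts 1/12 s, in which the tool goes at most 41.7 mm and 7.16 degrees, less where a joint would pass 70% of its speed; a pose out of reach is approached as far as the arm can. A call with a gripper value outside its range is refused whole. The fingers move at their own pace and stop on an object; FORCE is the grip in N (left out, the last holds). Time passes only in rows, so rows that repeat a pose let the fingers close. It gives the time, the measured TCP pose, the force and the opening at its end, in the units of the state.
- arm.get_state(): the state, without advancing time (a new reading comes with each control period).
- grab_frame(name): name is "side" or "top" or "wrist"; returns the picture (480x640x3 uint8, blue, green, red); there is no depth.
- camera_params(name): a dict with "intrinsics" (3x3 intrinsics, pixels), "R" (3x3) and "t" (3): a world point X has camera coordinates R X + t; the wrist camera has in their place "tool_from_camera" (4x4, takes a point from camera to tool coordinates, whose origin is the TCP and whose axes are the tool frame's). Camera axes: x right, y down, z forward; pixel columns grow to the right and rows downward; lengths in m; the calibration is good to about 2 mm. The wrist camera is an equidistant fisheye: a pixel r from the principal point sees the ray r / f radians off the axis. A picture is of the moment at which its call begins: read the wrist's pose just before it. camera_params takes no time and is no camera call.
- arm.job_done(): hands the job in, once; it reports no verdict.
The state is a dict: "t": time; "q": joint angles; "qd": joint speeds; "joint_efforts": joint torques, N m; "eef_pos": TCP position; "ee_rot": TCP orientation; "force": force on the tool from outside, world axes, zero at the start; "moment": the same for the moment, N m; "width": finger opening in m.
Only numpy, scipy, OpenCV 4.12 (cv2) and the standard library are available. Lean on these libraries where they do the work, as an engineer would, in place of code of your own. Each camera call takes 0.05 s, during which the arm holds its last target.

## Working session

There is one attempt and no reset: what is moved stays moved. The work goes in short steps, Python scripts to look and compute and a shell command to move; the robot and the scene stay as the last step left them, time stands still between calls to the robot, and variables do not carry over. Pictures are saved under pics/ and viewed, and the job is handed in when it is done.

```bash
ls; mkdir -p pics; python3 - <<'E'
from station import arm, grab_frame, camera_params
import cv2, numpy as np
print(arm.get_state())
for n in ["side","top","wrist"]:
    cv2.imwrite(f"pics/{n}0.png",grab_frame(n)); print(n,camera_params(n))
E
```

```text
pics
{'t': 0.0, 'q': array([-1.00189463e+00,  3.59417765e-01,  1.10804547e-02, -3.66526040e-04,
       -1.22409932e+00, -2.88107114e-01]), 'qd': array([-0.00011862,  0.00141912,  0.00122474, -0.00055425,  0.00132821,
        0.0003205 ]), 'joint_efforts': array([ 1.62617314e-03, -5.82720315e+01,  2.93067920e+01,  6.99747339e+00,
        6.91502384e-03, -1.48123891e-04]), 'eef_pos': array([ 0.18690855, -0.64810519,  0.22560917]), 'ee_rot': array([-3.14145689e+00, -1.67060503e-03,  1.85146597e+00]), 'force': array([ 0.13546831, -0.31306806, -0.4339394 ]), 'moment': array([-0.04882004,  0.04357297,  0.05682223]), 'width': 0.08770561345838587}
side {'intrinsics': array([[457.24197798,   0.        , 316.99131759],
       [  0.        , 457.24197798, 239.16840012],
       [  0.        ,   0.        ,   1.        ]]), 'R': array([[-0.78631336, -0.61757837,  0.01755754],
       [-0.3352746 ,  0.40266392, -0.85173512],
       [ 0.5189434 , -0.6756173 , -0.52367836]]), 't': array([0.50516546, 0.25372863, 0.87966306])}
top {'intrinsics': array([[480.48269409,   0.        , 321.47549721],
       [  0.        , 480.48269409, 240.5255319 ],
       [  0.        ,   0.        ,   1.        ]]), 'R': array([[ 0.01554574, -0.99960657, -0.02334602],
       [-0.9891433 , -0.01196226, -0.1464665 ],
       [ 0.1461296 ,  0.02536949, -0.9889401 ]]), 't': array([0.09567141, 0.56825468, 1.01176469])}
wrist {'intrinsics': array([[371.64829954,   0.        , 315.10014216],
       [  0.        , 371.64829954, 237.48027156],
       [  0.        ,   0.        ,   1.        ]]), 'tool_from_camera': array([[ 9.99999539e-01, -6.48663383e-04,  7.07561441e-04,
        -2.93301765e-05],
       [ 4.47683364e-04,  9.67208264e-01,  2.53984200e-01,
        -6.86398855e-02],
       [-8.49109523e-04, -2.53983766e-01,  9.67208109e-01,
        -1.57446522e-01],
       [ 0.00000000e+00,  0.00000000e+00,  0.00000000e+00,
         1.00000000e+00]])}
```

View pics/side0.png

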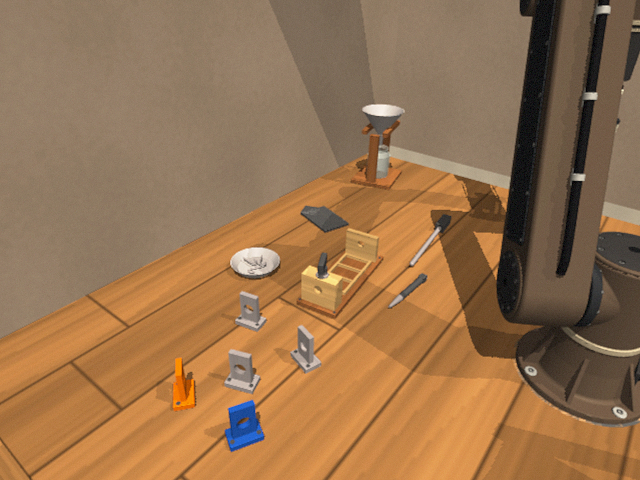

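View pics/top0.png

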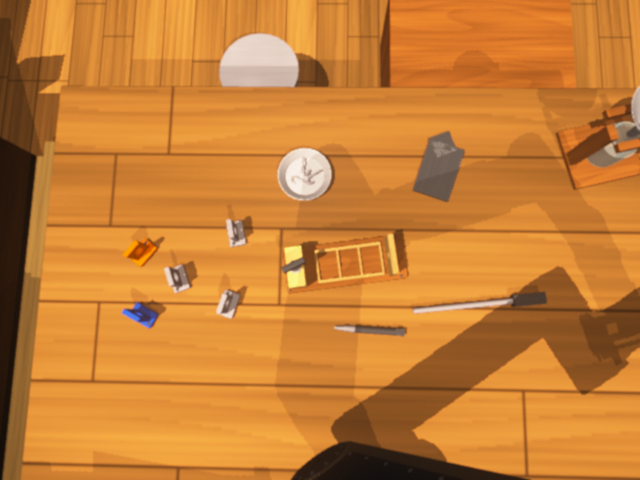

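View pics/wrist0.png

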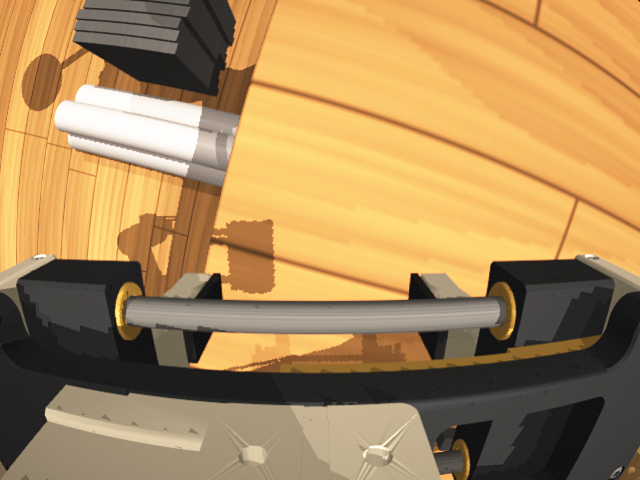

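The side view shows three grey brackets near (250,312), (242,370) and (306,348). There are orange (183,385) and blue (243,425) decoys. The jig is at (340,275) with its knob end nearest the camera. In the top view the bar runs (412,310)–(547,298) with its tip to the left, and the punch is at (370,330). I'll enlarge these next.

```bash
cat > h.py <<'E'
import numpy as np, cv2
from scipy.spatial.transform import Rotation as Ro
from station import arm, grab_frame, camera_params
P={n:camera_params(n) for n in ("top","side","wrist")}
def proj(n,X,st=None):
    X=np.atleast_2d(X).astype(float); p=P[n]; K=p["intrinsics"]
    if n!="wrist":
        c=X@p["R"].T+p["t"]; u=c@K.T; return u[:,:2]/u[:,2:]
    T=p["tool_from_camera"]; Rw=Ro.from_euler("xyz",st["ee_rot"]).as_matrix()
    t=(X-st["eef_pos"])@Rw; c=(t-T[:3,3])@T[:3,:3]
    r=np.hypot(c[:,0],c[:,1]); th=np.arctan2(r,c[:,2]); 
    return np.c_[K[0,0]*th*c[:,0]/r+K[0,2],K[1,1]*th*c[:,1]/r+K[1,2]]
def ray(n,uv,st=None):
    p=P[n];K=p["intrinsics"]; x=(uv[0]-K[0,2])/K[0,0]; y=(uv[1]-K[1,2])/K[1,1]
    if n!="wrist":
        return -p["R"].T@p["t"], p["R"].T@np.array([x,y,1.])
    r=np.hypot(x,y); d=np.array([np.sin(r)*x/r,np.sin(r)*y/r,np.cos(r)]) if r>0 else np.array([0,0,1.])
    T=p["tool_from_camera"]; Rw=Ro.from_euler("xyz",st["ee_rot"]).as_matrix()
    return st["eef_pos"]+Rw@T[:3,3], Rw@T[:3,:3]@d
def unproj(n,uv,z,st=None):
    o,d=ray(n,uv,st); return o+d*(z-o[2])/d[2]
def crop(img,name,x0,y0,x1,y1,s):
    c=cv2.resize(img[y0:y1,x0:x1],None,fx=s,fy=s,interpolation=cv2.INTER_CUBIC)
    cv2.imwrite(f"pics/{name}.png",c)
def box(x0,x1,y0,y1,z0,z1):
    c=np.array([[x,y,z] for x in(x0,x1) for y in(y0,y1) for z in(z0,z1)])/1000
    e=[(a,b) for a in range(8) for b in range(a+1,8) if bin(a^b).count("1")==1]
    return [(c[a],c[b]) for a,b in e]
def circ(r,y,z,n=20):
    a=np.linspace(0,2*np.pi,n+1); p=np.c_[r*np.cos(a),0*a+y,r*np.sin(a)+z]/1000
    return list(zip(p[:-1],p[1:]))
MOD={"bracket":box(-28,28,-18,18,0,12)+box(-20,20,-5,5,12,76)+circ(12,-5,42)+circ(12,5,42),
"jig":box(-50,50,-125,145,0,14)+sum([box(-31,31,c-22,c+22,14,22) for c in(-48,0,48)],[])+box(-42,42,-96,-84,14,84)+box(-42,42,100,135,14,84)+circ(9,-96,56)+circ(10,135,56),
"bar":box(-13,13,-35,35,-13,13)+box(-6,6,35,255,-6,6)}
def draw(img,n,model,x,y,yaw,z=0,col=(0,255,255),st=None,s=1,off=(0,0)):
    R=Ro.from_euler("z",yaw).as_matrix(); m=MOD[model] if isinstance(model,str) else model
    for a,b in m:
        q=proj(n,np.array([a,b])@R.T+[x,y,z],st); q=(q-off)*s
        cv2.line(img,*[tuple(int(v) for v in np.round(k)) for k in q],col,1,cv2.LINE_AA)
def shift(st,pos,yaw=None):
    """target TCP pos / tool yaw -> tool-axes shift (mm) and turn deg"""
    Rw=Ro.from_euler("xyz",st["ee_rot"]).as_matrix(); d=(np.array(pos)-st["eef_pos"])@Rw
    out=[*np.round(d*1000,1)]
    if yaw is not None:
        t=-(yaw-st["ee_rot"][2]); out.append(round(np.degrees(t),1))
    return out
E
python3 - <<'E'
from h import *
t=cv2.imread("pics/top0.png"); s=cv2.imread("pics/side0.png")
crop(t,"c1",270,215,420,310,5); crop(t,"c2",110,200,260,340,4); crop(s,"c3",140,280,340,460,4); crop(t,"c4",400,280,560,330,5);crop(s,"c5",280,210,460,320,4)
E
```

```text
(no output)
```

View pics/c1.png

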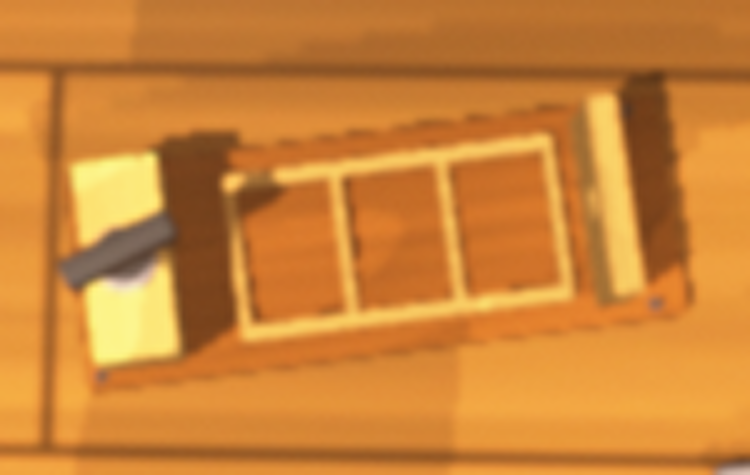

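View pics/c2.png

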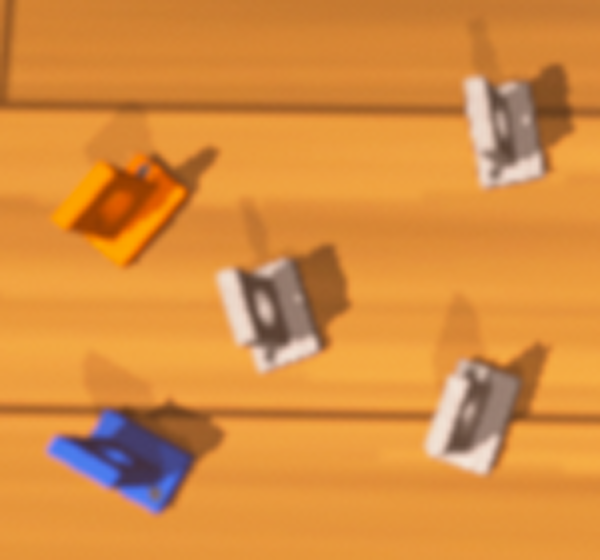

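View pics/c3.png

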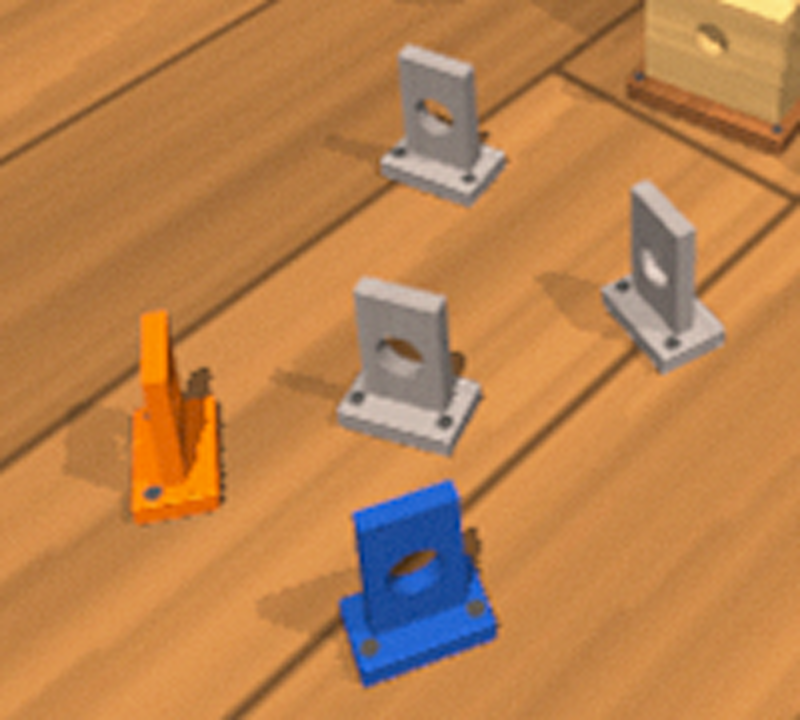

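View pics/c4.png

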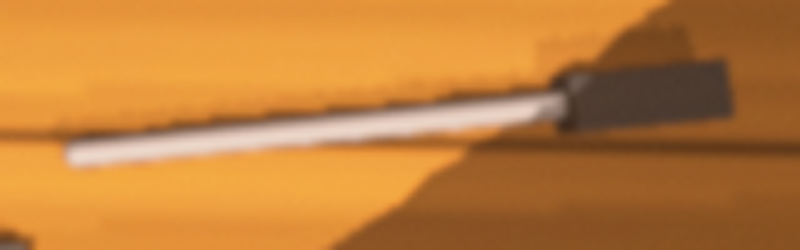

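View pics/c5.png

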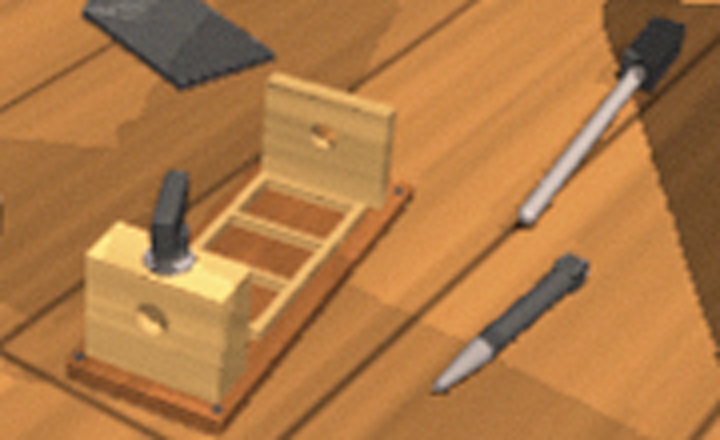

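```bash
cat > fit.py <<'E'
from h import *
from scipy.optimize import minimize, least_squares
def hullpts(b,x,y,yaw,z):
    R=Ro.from_euler("z",yaw).as_matrix(); p=np.array([q for e in b for q in e]); return p@R.T+[x,y,z]
FOOT=box(-28,28,-18,18,0,12); LUG=box(-20,20,-5,5,12,76)
def sil(n,x,y,yaw,z,off,sz,S=4,st=None,parts=(FOOT,LUG)):
    m=np.zeros((sz[1]*S,sz[0]*S),np.uint8)
    for b in parts:
        q=(proj(n,hullpts(b,x,y,yaw,z),st)-off+0.5)*S-0.5
        cv2.fillConvexPoly(m,cv2.convexHull(np.round(q).astype(np.int32)),255)
    return cv2.resize(m,tuple(sz),interpolation=cv2.INTER_AREA)/255.
def greymask(img,smax=70,vmin=70):
    h=cv2.cvtColor(img,cv2.COLOR_BGR2HSV); return ((h[...,1]<smax)&(h[...,2]>vmin)).astype(np.uint8)
def fit_bracket(imgs,guess,z=0,sts={},smax=70,vmin=60,half=40,seed=None):
    """imgs: dict name->img. guess: x,y . searches yaw."""
    best=None
    data=[]
    for n,im in imgs.items():
        c=proj(n,[guess[0],guess[1],z+.035],sts.get(n))[0]
        off=np.maximum(np.round(c).astype(int)-half,0); w=im[off[1]:off[1]+2*half,off[0]:off[0]+2*half]
        g=greymask(w,smax,vmin)
        k,l,stt,_=cv2.connectedComponentsWithStats(g); 
        cc=c-off; d=[np.min(np.hypot(*(np.argwhere(l==i)[:,::-1]-cc).T))-0.001*stt[i,4] if stt[i,4]>60 else 1e9 for i in range(1,k)]
        i=1+int(np.argmin(d)); m=(l==i).astype(np.uint8)
        cs,_=cv2.findContours(m,cv2.RETR_EXTERNAL,cv2.CHAIN_APPROX_NONE); m2=m.copy()*0; cv2.drawContours(m2,cs,-1,1,-1)
        data.append((n,off,m2.astype(float)))
    def cost(p):
        e=0
        for n,off,m in data:
            s=sil(n,p[0],p[1],p[2],z,off,m.shape[::-1],st=sts.get(n)); e+=np.abs(s-m).sum()/m.sum()
        return e
    yaws=np.arange(0,np.pi,.2) if len(guess)<3 else [guess[2]]
    for yw in yaws:
        r=minimize(cost,[guess[0],guess[1],yw],method="Nelder-Mead",options=dict(initial_simplex=np.array([[guess[0],guess[1],yw],[guess[0]+.015,guess[1],yw],[guess[0],guess[1]+.015,yw],[guess[0],guess[1],yw+.15]]),maxfev=150,xatol=2e-4,fatol=1e-4))
        if best is None or r.fun<best.fun: best=r
    return best.x,best.fun
def fit_pts(model_pts,obs,p0):
    """obs list of (cam,uv,modelpt mm,st)"""
    def f(p):
        R=Ro.from_euler("z",p[2]).as_matrix()
        return np.concatenate([proj(n,R@(np.array(m)/1000)+[p[0],p[1],0],st)[0]-uv for n,uv,m,st in obs])
    r=least_squares(f,p0); return r.x,f(r.x).reshape(-1,2)
E
cat > a.py <<'E'
from fit import *
t=cv2.imread("pics/top0.png"); s=cv2.imread("pics/side0.png")
def T(u,v): return np.array([270+(u+.5)/5-.5,215+(v+.5)/5-.5])
def S(u,v): return np.array([280+(u+.5)/4-.5,210+(v+.5)/4-.5])
ob=[("top",T(72,165),(42,135,84)),("top",T(158,152),(42,100,84)),("top",T(182,352),(-42,100,84)),("top",T(95,365),(-42,135,84)),
("top",T(620,92),(42,-96,84)),("top",T(645,292),(-42,-96,84)),
("side",S(86,250),(42,135,84)),("side",S(237,303),(-42,135,84)),("side",S(252,270),(-42,100,84)),("side",S(118,222),(42,100,84)),("side",S(270,75),(42,-84,84)),("side",S(392,110),(-42,-84,84))]
ob=[o+(None,) for o in ob]
for sel in (ob,ob[:6],ob[6:]):
    x,r=fit_pts(None,sel,[.55,-.05,0]); print("jig",np.round(x,4)); 
    print(np.round(r,1).tolist())
gs=[unproj("top",(237,232),.04)[:2],unproj("top",(177,277),.04)[:2],unproj("top",(228,303),.04)[:2]]
for g in gs:
    for im in ({"top":t,"side":s},{"top":t},{"side":s}):
        x,f=fit_bracket(im,g); print(np.round(g,3),np.round(x,4),round(f,3),list(im))
E
python3 a.py
```

```text
jig [0.5225 0.041  0.1475]
[[0.3, 0.3], [-0.5, 0.6], [-0.2, 0.3], [0.5, -0.1], [-0.7, 0.2], [0.5, -0.3], [0.8, 0.3], [-2.8, -0.9], [1.0, -1.1], [0.9, -0.5], [-0.3, 0.7], [-0.2, 1.0]]
jig [0.5227 0.0409 0.143 ]
[[0.3, -0.1], [-0.4, 0.4], [-0.3, -0.0], [0.4, -0.4], [-0.5, 0.3], [0.5, -0.1]]
jig [0.5223 0.0415 0.1545]
[[1.0, 0.7], [-2.4, -0.6], [1.3, -0.9], [1.1, -0.2], [-0.6, 0.8], [-0.4, 1.0]]
[0.584 0.291] [0.5876 0.3014 0.1347] 0.661 ['top', 'side']
[0.584 0.291] [0.5873 0.3011 3.3771] 0.574 ['top']
[0.584 0.291] [0.5874 0.3014 3.2649] 0.081 ['side']
[0.483 0.419] [0.4819 0.4269 3.5674] 1.131 ['top', 'side']
[0.483 0.419] [0.4819 0.4282 3.633 ] 1.009 ['top']
[0.483 0.419] [0.4823 0.4264 0.292 ] 0.087 ['side']
[0.428 0.304] [0.4278 0.3112 2.7799] 0.28 ['top', 'side']
[0.428 0.304] [0.427  0.3114 2.7657] 0.189 ['top']
[0.428 0.304] [0.4279 0.3114 2.7685] 0.083 ['side']
```

```bash
python3 - <<'E'
from h import *
t=cv2.imread("pics/top0.png"); s=cv2.imread("pics/side0.png")
for n,im in(("top",t),("side",s)):
    b=cv2.resize(im,None,fx=3,fy=3,interpolation=cv2.INTER_CUBIC)
    for m,x,y,w in(("jig",.5225,.041,.146),("bracket",.5874,.3014,.128),("bracket",.4822,.4267,.292),("bracket",.4278,.3113,2.77)):
        draw(b,n,m,x,y,w,s=3)
    c=b[570:960,400:1250] if n=="top" else b[630:1230,600:1400]
    cv2.imwrite(f"pics/ov_{n}.png",c if n=="side" else cv2.resize(c,(800,367)))
st=arm.get_state()
print(shift(st,[.48,-.2,.25],3.27)); print(shift(st,[.5874,.3014,.16],3.27))
E
```

```text
[np.float64(349.5), np.float64(405.8), np.float64(-23.8), np.float64(-81.3)]
[np.float64(801.4), np.float64(647.9), np.float64(66.8), np.float64(-81.3)]
```

View pics/ov_top.png

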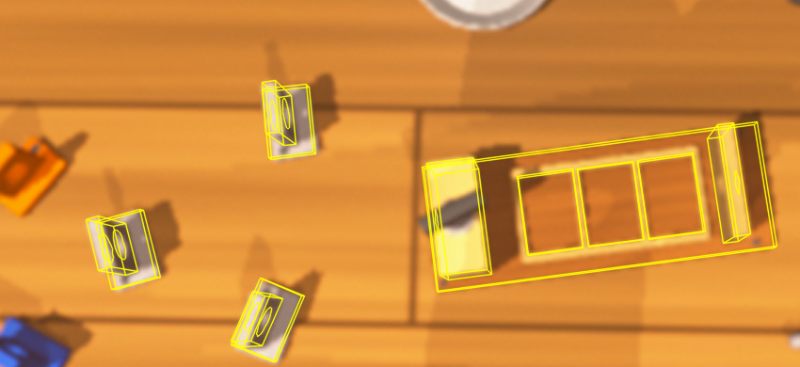

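View pics/ov_side.png

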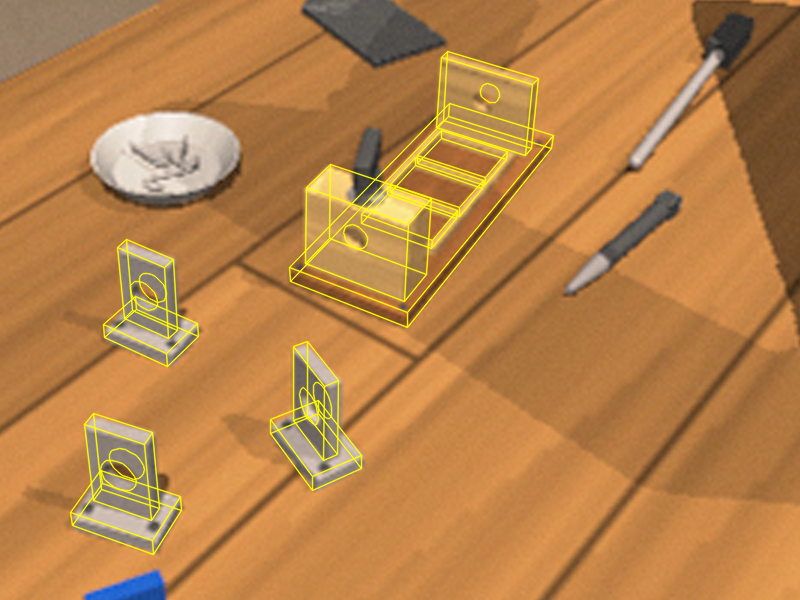

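The overlays fit the three grey brackets and the jig well. Blue and orange are decoys, so I leave them. Next I move over towards the brackets.

```bash
python3 -m handwheel '[[[0.0876,0.35,0.406,-0.024,-81],[0.0876,0.35,0.406,-0.024,-81],[0.0876,0.35,0.406,-0.024,-81],[0.0876,0.35,0.406,-0.024,-81],[0.0876,0.35,0.406,-0.024,-81],[0.0876,0.35,0.406,-0.024,-81],[0.0876,0.35,0.406,-0.024,-81],[0.0876,0.35,0.406,-0.024,-81],[0.0876,0.35,0.406,-0.024,-81],[0.0876,0.35,0.406,-0.024,-81],[0.0876,0.35,0.406,-0.024,-81],[0.0876,0.35,0.406,-0.024,-81],[0.0876,0.35,0.406,-0.024,-81],[0.0876,0.35,0.406,-0.024,-81]]]' 30; python3 - <<'E'
from h import *
st=arm.get_state(); print(st["q"],st["eef_pos"],st["ee_rot"])
print(shift(st,[.5874,.3014,.17],3.27))
E
```

```text
t: 1.32
eef_pos: [0.4831, -0.1952, 0.2504]
ee_rot: [3.14, 0.001, -3.013]
force: [0.2, -0.4, 0.0]
width: 0.0876
[-0.00831867  0.08805312 -0.28577586 -0.00165105 -1.1961258   0.13705888] [ 0.48308145 -0.19524418  0.25043541] [ 3.14018496e+00  1.04320773e-03 -3.01345675e+00]
[np.float64(-166.8), np.float64(479.1), np.float64(81.3), np.float64(-360.0)]
```

```bash
sed -i 's|t=-(yaw-st\["ee_rot"\]\[2\]);|t=-(yaw-st["ee_rot"][2]); t=(t+np.pi)%(2*np.pi)-np.pi;|' h.py
python3 -m handwheel '[[[0.0876,-0.167,0.479,0.081,0],[0.0876,-0.167,0.479,0.081,0],[0.0876,-0.167,0.479,0.081,0],[0.0876,-0.167,0.479,0.081,0],[0.0876,-0.167,0.479,0.081,0],[0.0876,-0.167,0.479,0.081,0],[0.0876,-0.167,0.479,0.081,0],[0.0876,-0.167,0.479,0.081,0],[0.0876,-0.167,0.479,0.081,0],[0.0876,-0.167,0.479,0.081,0],[0.0876,-0.167,0.479,0.081,0],[0.0876,-0.167,0.479,0.081,0],[0.0876,-0.167,0.479,0.081,0],[0.0876,-0.167,0.479,0.081,0],[0.0876,-0.167,0.479,0.081,0]]]'; python3 - <<'E'
from h import *
st=arm.get_state(); print(st["q"],st["eef_pos"],st["ee_rot"])
w=grab_frame("wrist"); s=grab_frame("side"); cv2.imwrite("pics/w1.png",w);cv2.imwrite("pics/s1.png",s)
b=w.copy()
draw(b,"wrist","bracket",.5874,.3014,.128,st=st); cv2.imwrite("pics/w1o.png",b)
print(shift(st,[.5874,.3014,.043],.128+np.pi))
E
```

```text
t: 2.57
eef_pos: [0.5871, 0.302, 0.169]
ee_rot: [3.141, -0.001, -3.012]
force: [-0.1, -0.5, -0.2]
width: 0.0874
[ 7.69446631e-01  3.73771531e-01 -1.00576142e-01 -6.99062558e-04
 -1.09693054e+00 -6.39510382e-01] [0.58712161 0.30198971 0.16895038] [ 3.14138131e+00 -7.57876024e-04 -3.01197548e+00]
[np.float64(-0.3), np.float64(-0.6), np.float64(126.0), np.float64(0.1)]
```

View pics/w1o.png

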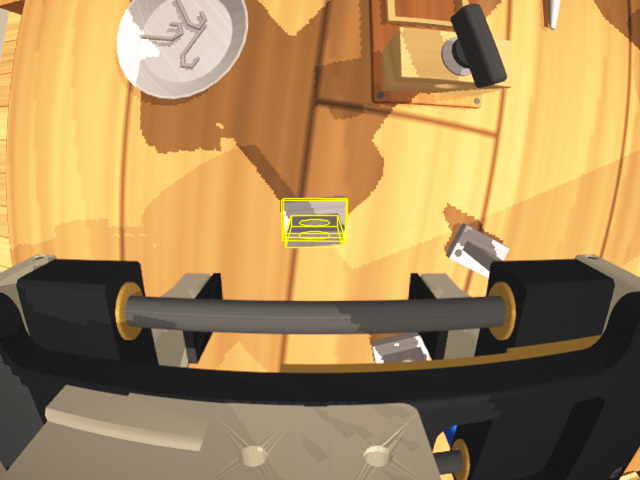

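View pics/s1.png

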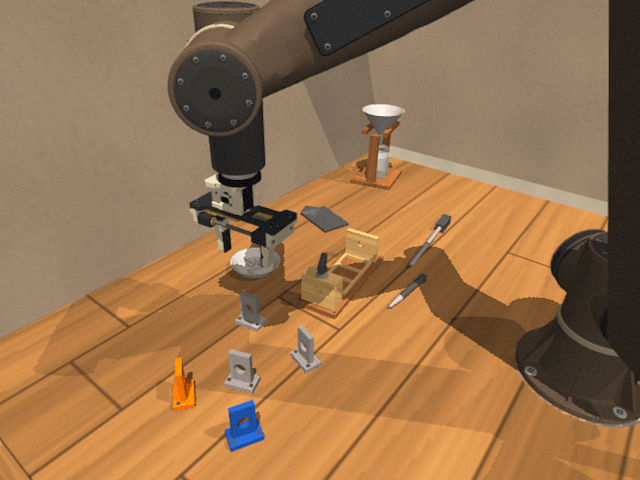

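```bash
python3 -m handwheel '[[[0.0876,0,-0.0045,0.04,0],[0.0876,0,-0.0045,0.08,0],[0.0876,0,-0.0045,0.11,0],[0.0876,0,-0.0045,0.126,0],[0.0876,0,-0.0045,0.126,0],[0.0876,0,-0.0045,0.126,0],[0.03,0,-0.0045,0.126,0],[0.03,0,-0.0045,0.126,0],[0.03,0,-0.0045,0.126,0],[0.03,0,-0.0045,0.126,0],[0.03,0,-0.0045,0.126,0],[0.03,0,-0.0045,0.126,0],[0.03,0,-0.0045,0.126,0],[0.03,0,-0.0045,0.126,0]]]' 30; python3 - <<'E'
from h import *
st=arm.get_state(); print(st["eef_pos"],st["ee_rot"])
w=grab_frame("wrist"); cv2.imwrite("pics/w2.png",w)
E
```

```text
t: 3.83
eef_pos: [0.588, 0.2963, 0.0442]
ee_rot: [3.141, 0.001, -3.014]
force: [1.5, -1.4, -0.6]
width: 0.0401
[0.58800518 0.2962762  0.04416918] [ 3.14056940e+00  5.87611955e-04 -3.01359726e+00]
```

View pics/w2.png

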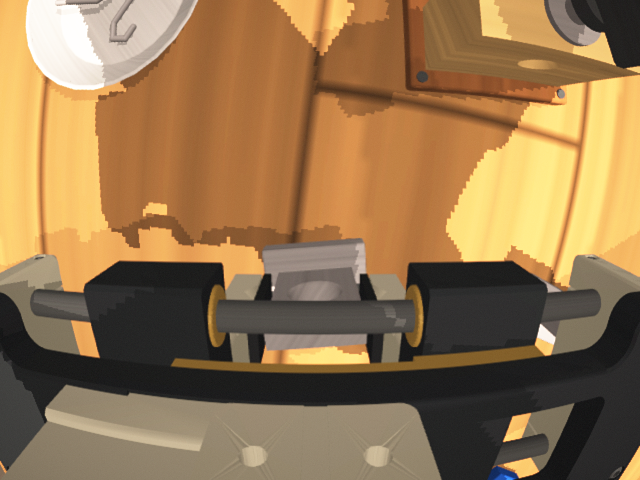

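```bash
cat >> h.py <<'E'
JIG=[.5225,.041,.146]
def J(x,y,z=0):
    """jig mm -> world m"""
    return Ro.from_euler("z",JIG[2]).as_matrix()@(np.array([x,y,z])/1000)+[JIG[0],JIG[1],0]
E
python3 - <<'E'
from h import *
st=arm.get_state()
print(shift(st,J(0,43,200),JIG[2]+np.pi))
E
```

```text
[np.float64(98.2), np.float64(-201.6), np.float64(-156.1), np.float64(-1.0)]
```

```bash
python3 -m handwheel '[[[0.03,0,0,-0.04,0],[0.03,0,0,-0.08,0],[0.03,0,0,-0.12,0],[0.03,0.02,-0.03,-0.156,0],[0.03,0.04,-0.07,-0.156,-1],[0.03,0.06,-0.11,-0.156,-1],[0.03,0.08,-0.15,-0.156,-1],[0.03,0.09,-0.18,-0.156,-1],[0.03,0.098,-0.202,-0.156,-1],[0.03,0.098,-0.202,-0.156,-1],[0.03,0.098,-0.202,-0.156,-1],[0.03,0.098,-0.202,-0.156,-1]]]'; python3 - <<'E'
from h import *
st=arm.get_state(); print(st["eef_pos"],st["ee_rot"])
w=grab_frame("wrist"); cv2.imwrite("pics/w3.png",w); s=grab_frame("side"); cv2.imwrite("pics/s3.png",s)
crop(w,"w3c",160,0,480,240,2.5)
b=w.copy(); draw(b,"wrist","jig",*JIG,st=st); crop(b,"w3o",160,0,480,240,2.5)
E
```

```text
t: 4.88
eef_pos: [0.5165, 0.0832, 0.1998]
ee_rot: [3.14, 0.0, -2.997]
force: [-0.4, 0.7, -2.7]
width: 0.04
[0.51648033 0.08319386 0.19977505] [ 3.14042249e+00  4.38817732e-04 -2.99687175e+00]
```

View pics/w3c.png

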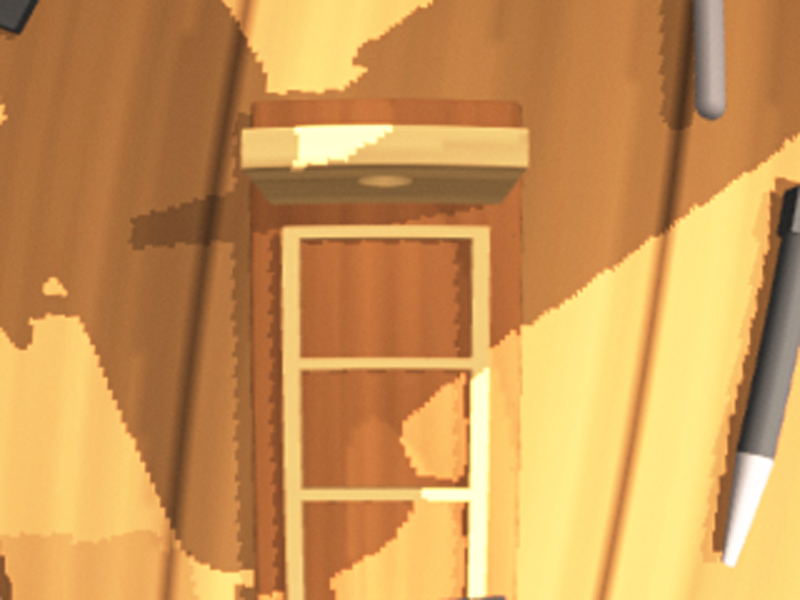

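View pics/w3o.png

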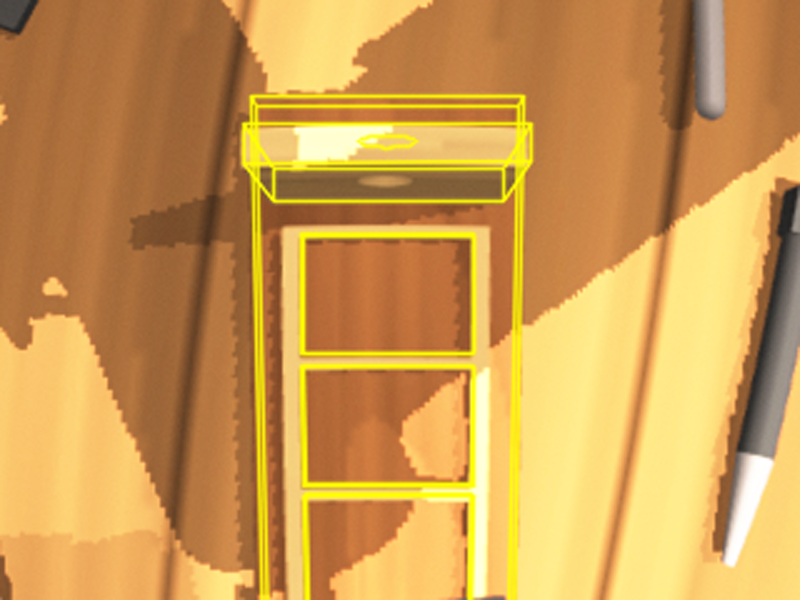

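View pics/s3.png

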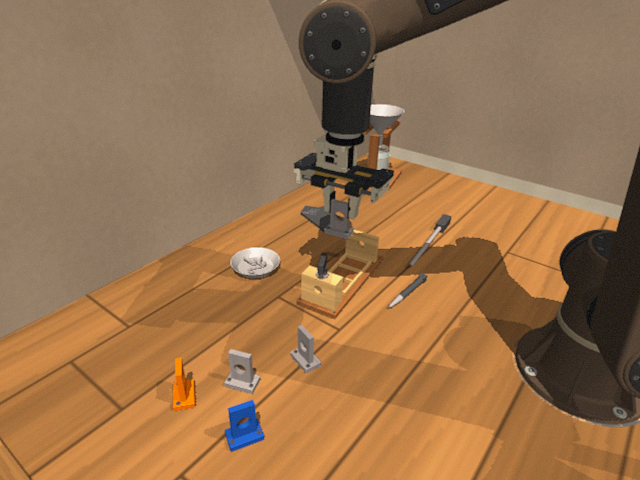

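```bash
sed -i 's/^JIG=.*/JIG=[.523,.042,.146]/' h.py; python3 - <<'E'
from h import *
st=arm.get_state()
print(shift(st,J(0,43,60),JIG[2]+np.pi))
E
```

```text
[np.float64(-0.1), np.float64(0.4), np.float64(139.6), np.float64(-0.0)]
```

```bash
python3 -m handwheel '[[[0.03,0,0.0005,0.04,0],[0.03,0,0.0005,0.08,0],[0.03,0,0.0005,0.11,0],[0.03,0,0.0005,0.125,0],[0.03,0,0.0005,0.135,0],[0.03,0,0.0005,0.138,0],[0.03,0,0.0005,0.14,0],[0.03,0,0.0005,0.14,0],[0.03,0,0.0005,0.14,0]]]'; python3 - <<'E'
from h import *
st=arm.get_state(); print(st["eef_pos"],st["force"])
s=grab_frame("side"); crop(s,"s4",260,180,420,340,4)
E
```

```text
t: 5.73
eef_pos: [0.5177, 0.0856, 0.06]
ee_rot: [3.14, 0.002, -2.995]
force: [2.2, -0.5, -2.0]
width: 0.0398
[0.51766817 0.08557561 0.05998516] [ 2.21526149 -0.50845318 -1.98361502]
```

View pics/s4.png

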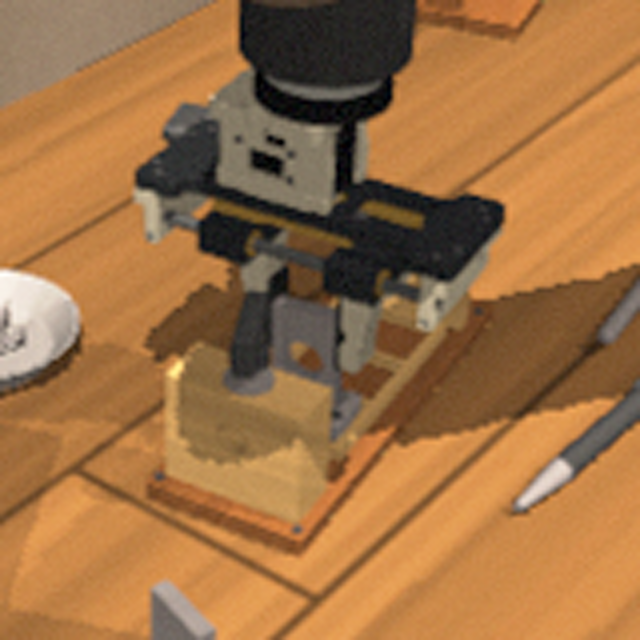

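```bash
python3 -m handwheel '[[[0.03,0.001,-0.001,0.001,0],[0.03,0.001,-0.001,0.002,0],[0.03,0.001,-0.001,0.002,0],[0.06,0.001,-0.001,0.002,0],[0.06,0.001,-0.001,0.002,0],[0.06,0.001,-0.001,0.002,0],[0.06,0.001,-0.001,0.002,0],[0.06,0.001,-0.001,-0.03,0],[0.06,0.001,-0.001,-0.07,0],[0.0876,0.001,-0.001,-0.11,0],[0.0876,0.001,-0.001,-0.15,0],[0.0876,0.001,-0.04,-0.15,0],[0.0876,0.001,-0.06,-0.15,0],[0.0876,0.001,-0.06,-0.15,0],[0.0876,0.001,-0.06,-0.15,0]]]'; python3 - <<'E'
from h import *
from fit import *
st=arm.get_state(); print(st["eef_pos"],st["force"])
s=grab_frame("side"); cv2.imwrite("pics/s5.png",s); t=grab_frame("top"); cv2.imwrite("pics/t5.png",t)
b=cv2.resize(s[180:480,130:430],None,fx=2.5,fy=2.5,interpolation=cv2.INTER_CUBIC); cv2.imwrite("pics/s5c.png",b)
for g in ((.4822,.4267,.292),(.4278,.3113,2.77)): print(fit_bracket({"side":s},g))
print(fit_bracket({"side":s},(*J(0,48)[:2],.146),z=.014), J(0,48))
E
```

```text
t: 7.03
eef_pos: [0.5249, 0.0248, 0.21]
ee_rot: [3.14, 0.002, -2.997]
force: [0.4, -0.2, 0.4]
width: 0.0869
[0.52491304 0.02483415 0.21001264] [ 0.39324856 -0.15367404  0.36607242]
(array([0.48199011, 0.42696124, 0.29860885]), np.float64(0.08511995616609917))
(array([0.42807838, 0.31114228, 2.76684125]), np.float64(0.08321402635128125))
(array([ 0.51795417,  0.08597313, -0.01365143]), np.float64(0.8225437201907789)) [0.51601687 0.08948932 0.        ]
```

View pics/s5c.png

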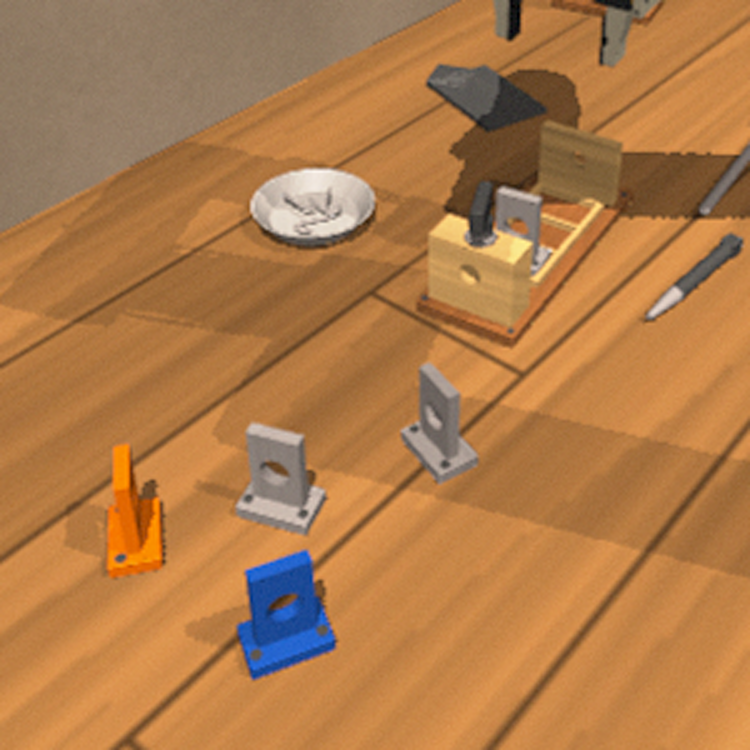

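View pics/t5.png

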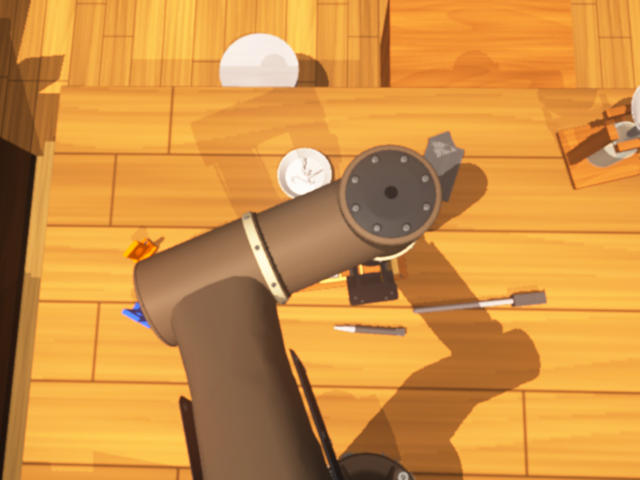

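```bash
python3 - <<'E'
from h import *
st=arm.get_state()
print(shift(st,[.428,.3112,.17],2.767))
E
```

```text
[np.float64(54.3), np.float64(296.5), np.float64(40.0), np.float64(29.9)]
```

```bash
python3 -m handwheel '[[[0.0876,0.05,0.2,0.0,30],[0.0876,0.05,0.2,0.0,30],[0.0876,0.05,0.2,0.0,30],[0.0876,0.05,0.2,0.0,30],[0.0876,0.0545,0.2965,0.04,30],[0.0876,0.0545,0.2965,0.04,30],[0.0876,0.0545,0.2965,0.04,30],[0.0876,0.0545,0.2965,0.04,30],[0.0876,0.0545,0.2965,0.04,30],[0.0876,0.0545,0.2965,0.04,30],[0.0876,0.0545,0.2965,0.04,30],[0.0876,0.0545,0.2965,0.04,30]]]'; python3 - <<'E'
from h import *
st=arm.get_state(); print(st["eef_pos"],st["ee_rot"])
w=grab_frame("wrist")
b=w.copy(); draw(b,"wrist","bracket",.428,.3112,2.767,st=st); cv2.imwrite("pics/w6.png",b[100:400,160:480])
print(shift(st,[.428,.3112,.043],2.767))
E
```

```text
t: 8.13
eef_pos: [0.4278, 0.3108, 0.1701]
ee_rot: [3.14, 0.0, 2.764]
force: [-0.0, -0.7, -0.3]
width: 0.0878
[0.42775712 0.31081363 0.17009265] [3.14003117e+00 4.26035740e-04 2.76440717e+00]
[np.float64(-0.0), np.float64(0.3), np.float64(127.1), np.float64(-0.1)]
```

View pics/w6.png

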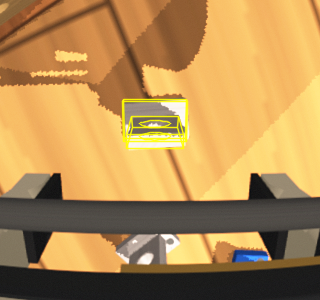

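```bash
python3 -m handwheel '[[[0.0876,0,0.0005,0.04,0],[0.0876,0,0.0005,0.08,0],[0.0876,0,0.0005,0.11,0],[0.0876,0,0.0005,0.127,0],[0.0876,0,0.0005,0.127,0],[0.0876,0,0.0005,0.127,0],[0.03,0,0.0005,0.127,0],[0.03,0,0.0005,0.127,0],[0.03,0,0.0005,0.127,0],[0.03,0,0.0005,0.127,0],[0.03,0,0.0005,0.127,0],[0.03,0,0.0005,0.127,0],[0.03,0,0.0005,0.127,0],[0.03,0,0.0005,0.127,0],[0.03,0,0.0005,0.09,0],[0.03,0,0.0005,0.05,0],[0.03,0,0.0005,0.01,0],[0.03,0,0.0005,-0.03,0],[0.03,0,0.0005,-0.03,0]]]' 30; python3 - <<'E'
from h import *
st=arm.get_state(); print(st["eef_pos"],st["force"])
print(shift(st,J(0,0,200),JIG[2]+np.pi))
w=grab_frame("wrist");cv2.imwrite("pics/w7.png",w[100:400,160:480])
E
```

```text
t: 9.77
eef_pos: [0.431, 0.3137, 0.2083]
ee_rot: [3.129, 0.005, 2.765]
force: [1.4, 1.1, -2.2]
width: 0.0399
[0.43097952 0.31370406 0.20828786] [ 1.3813915   1.09298887 -2.16884015]
[np.float64(-185.4), np.float64(-218.9), np.float64(6.5), np.float64(-29.9)]
```

View pics/w7.png

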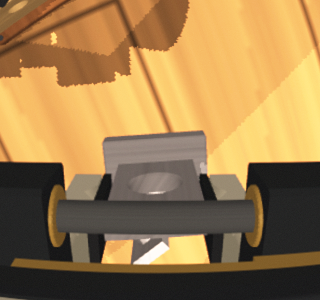

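```bash
python3 -m handwheel '[[[0.03,-0.1854,-0.2189,0.0065,-30],[0.03,-0.1854,-0.2189,0.0065,-30],[0.03,-0.1854,-0.2189,0.0065,-30],[0.03,-0.1854,-0.2189,0.0065,-30],[0.03,-0.1854,-0.2189,0.0065,-30],[0.03,-0.1854,-0.2189,0.0065,-30],[0.03,-0.1854,-0.2189,0.0065,-30],[0.03,-0.1854,-0.2189,0.0065,-30],[0.03,-0.1854,-0.2189,0.0065,-30],[0.03,-0.1854,-0.2189,0.0065,-30],[0.03,-0.1854,-0.2189,0.0065,-30]]]'; python3 - <<'E'
from h import *
st=arm.get_state()
print(shift(st,J(0,0,60),JIG[2]+np.pi))
w=grab_frame("wrist");b=w.copy(); draw(b,"wrist","jig",*JIG,st=st); crop(b,"w8o",160,0,480,240,2.5)
E
```

```text
t: 10.73
eef_pos: [0.5205, 0.0413, 0.1952]
ee_rot: [3.135, 0.005, -2.996]
force: [-0.1, 0.7, -2.1]
width: 0.04
[np.float64(-1.8), np.float64(-0.6), np.float64(135.2), np.float64(-0.0)]
```

View pics/w8o.png

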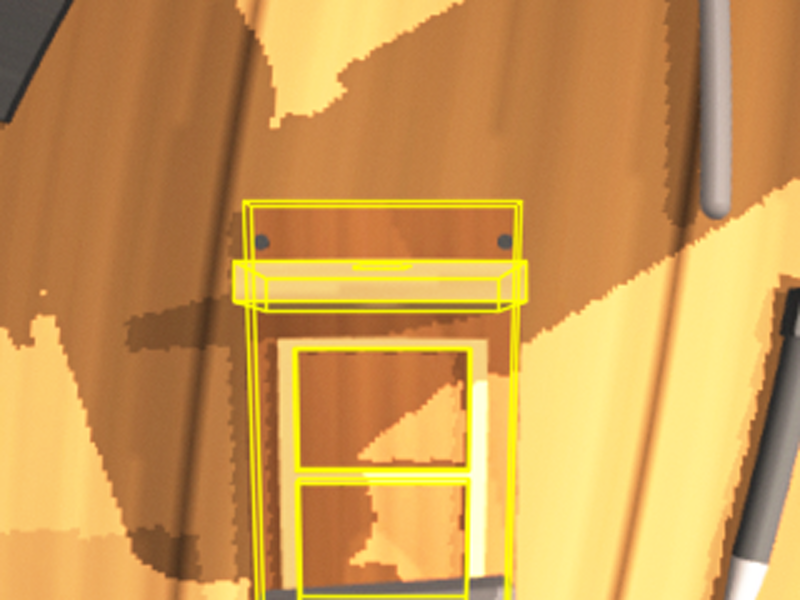

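```bash
python3 - <<'E'
from h import *
st=arm.get_state()
w=grab_frame("wrist")
b=cv2.resize(w[200:380,220:420],None,fx=4,fy=4,interpolation=cv2.INTER_CUBIC)
p=st["eef_pos"]
draw(b,"wrist","bracket",p[0],p[1],st["ee_rot"][2],z=p[2]-.0435,st=st,s=4,off=(220,200))
cv2.imwrite("pics/w9.png",b)
E
```

```text
(no output)
```

View pics/w9.png

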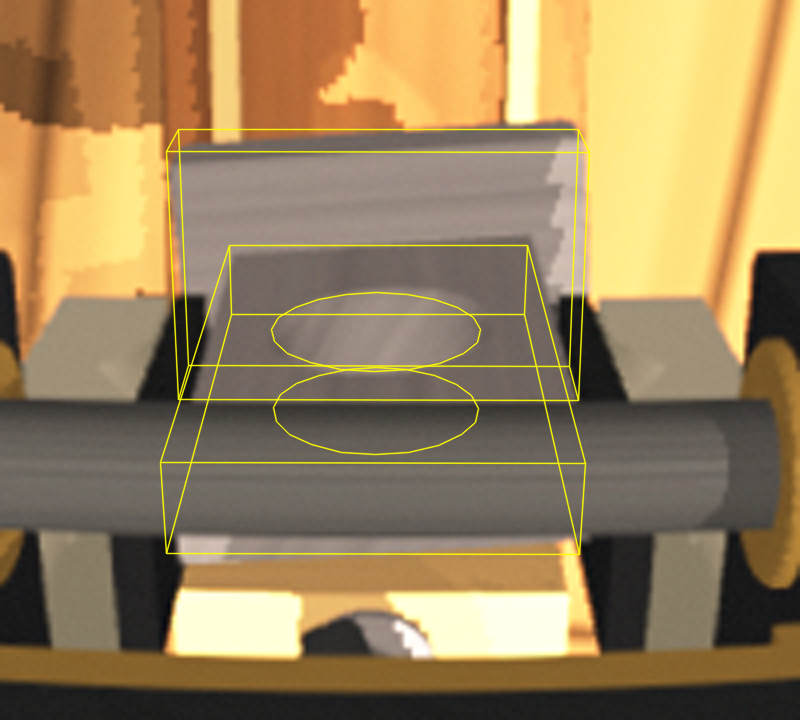

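```bash
python3 -m handwheel '[[[0.03,-0.0018,0,0.04,2.5],[0.03,-0.0018,0,0.08,2.5],[0.03,-0.0018,0,0.11,2.5],[0.03,-0.0018,0,0.125,2.5],[0.03,-0.0018,0,0.132,2.5],[0.03,-0.0018,0,0.135,2.5],[0.03,-0.0018,0,0.135,2.5],[0.03,-0.0018,0,0.135,2.5]]]'; python3 - <<'E'
from h import *
st=arm.get_state()
print(st["eef_pos"],shift(st,J(0,0,60),JIG[2]+np.pi))
s=grab_frame("side"); crop(s,"s10",260,180,420,340,4)
E
```

```text
t: 11.5
eef_pos: [0.5239, 0.044, 0.0617]
ee_rot: [3.134, 0.007, -3.037]
force: [0.5, -0.7, -3.1]
width: 0.04
[0.52390154 0.04396802 0.06171972] [np.float64(1.1), np.float64(-1.9), np.float64(1.7), np.float64(-2.4)]
```

View pics/s10.png

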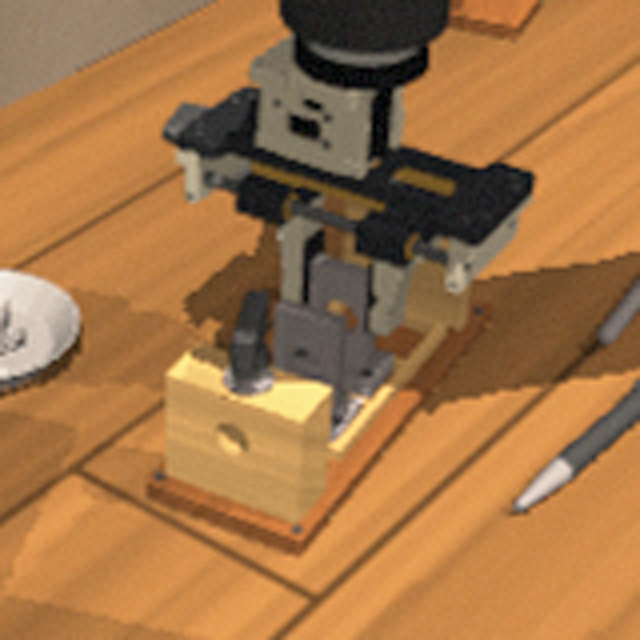

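```bash
python3 -m handwheel '[[[0.03,0.001,-0.001,0.0,0],[0.03,0.001,-0.001,0.002,0],[0.03,0.001,-0.001,0.0035,0],[0.03,0.001,-0.001,0.0035,0],[0.06,0.001,-0.001,0.0035,0],[0.06,0.001,-0.001,0.0035,0],[0.06,0.001,-0.001,0.0035,0],[0.06,0.001,-0.001,0.0035,0],[0.06,0.001,-0.001,-0.03,0],[0.06,0.001,-0.001,-0.07,0],[0.0876,0.001,-0.001,-0.11,0],[0.0876,0.001,-0.001,-0.15,0],[0.0876,0.001,-0.001,-0.15,0],[0.0876,0.001,-0.001,-0.15,0]]]'; python3 - <<'E'
from h import *
from fit import *
st=arm.get_state(); print(st["eef_pos"],st["force"])
s=grab_frame("side"); cv2.imwrite("pics/s11.png",s)
crop(s,"s11c",260,180,420,340,4)
x,f=fit_bracket({"side":s},(.4822,.4267,.292)); print(x,f)
print(shift(st,[x[0],x[1],.17],x[2]+np.pi))
E
```

```text
t: 12.72
eef_pos: [0.5236, 0.042, 0.215]
ee_rot: [3.132, 0.014, -3.037]
force: [0.3, 0.2, -0.7]
width: 0.0809
[0.52357423 0.04202882 0.21499869] [ 0.33858701  0.24842888 -0.69141702]
[0.48243124 0.42695577 0.30449553] 0.0874022554913749
[np.float64(1.4), np.float64(386.7), np.float64(48.7), np.float64(-11.5)]
```

View pics/s11c.png

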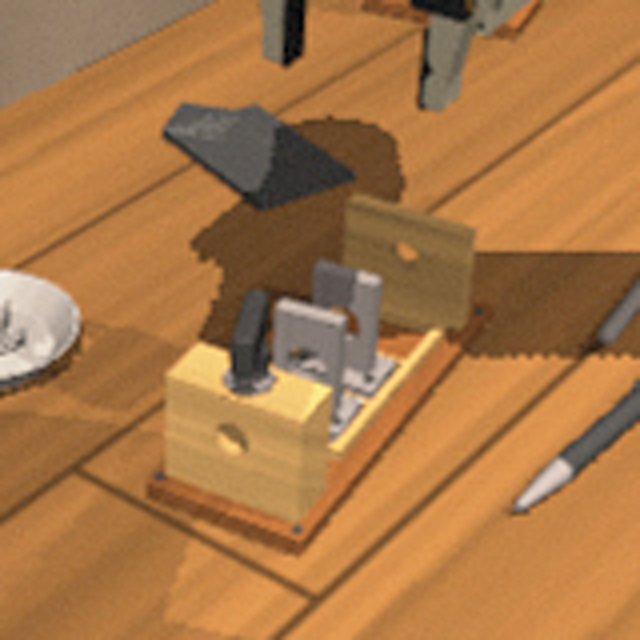

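```bash
python3 -m handwheel '[[[0.0876,0.0,0.3,0.0,-11.5],[0.0876,0.0,0.3,0.0,-11.5],[0.0876,0.0,0.3,0.0,-11.5],[0.0876,0.0,0.3,0.0,-11.5],[0.0876,0.0,0.3,0.0,-11.5],[0.0876,0.0,0.3,0.0,-11.5],[0.0876,0.0014,0.387,0.049,-11.5],[0.0876,0.0014,0.387,0.049,-11.5],[0.0876,0.0014,0.387,0.049,-11.5],[0.0876,0.0014,0.387,0.049,-11.5],[0.0876,0.0014,0.387,0.049,-11.5],[0.0876,0.0014,0.387,0.049,-11.5],[0.0876,0.0014,0.387,0.049,-11.5],[0.0876,0.0014,0.387,0.049,-11.5]]]'; python3 - <<'E'
from h import *
st=arm.get_state(); print(st["eef_pos"],st["ee_rot"])
w=grab_frame("wrist")
b=w.copy(); draw(b,"wrist","bracket",.4824,.427,.302,st=st); crop(b,"w12",220,150,420,300,4)
print(shift(st,[.4824,.427,.043],.302+np.pi))
E
```

```text
t: 13.93
eef_pos: [0.4813, 0.4259, 0.1673]
ee_rot: [3.135, 0.011, -2.837]
force: [0.5, -0.4, 0.8]
width: 0.0875
[0.48126374 0.42591333 0.16729214] [ 3.13515149  0.01134699 -2.83747969]
[np.float64(0.0), np.float64(-0.1), np.float64(124.3), np.float64(0.1)]
```

View pics/w12.png

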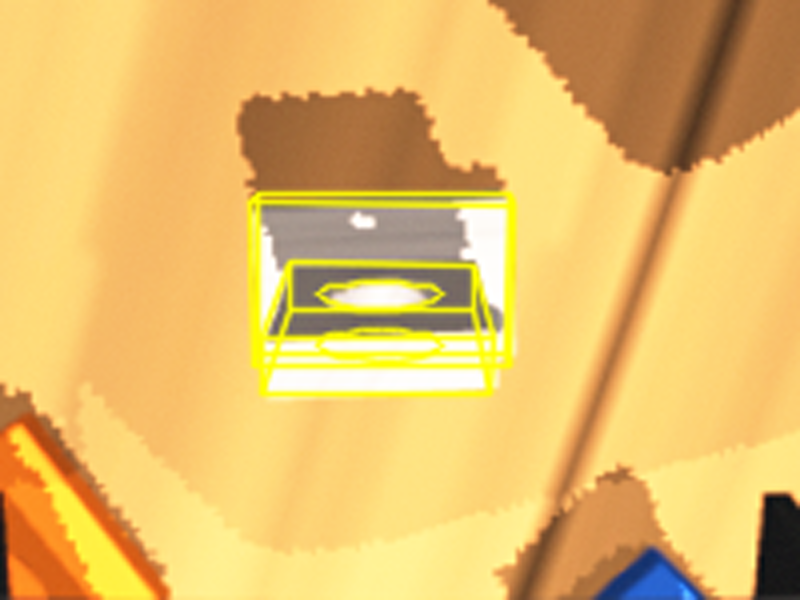

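```bash
python3 -m handwheel '[[[0.062,0,0,0,0],[0.062,0,0,0,0],[0.062,0,0,0,0],[0.062,0,0,0.04,0],[0.062,0,0,0.08,0],[0.062,0,0,0.11,0],[0.062,0,0,0.124,0],[0.062,0,0,0.124,0],[0.062,0,0,0.124,0],[0.03,0,0,0.124,0],[0.03,0,0,0.124,0],[0.03,0,0,0.124,0],[0.03,0,0,0.124,0],[0.03,0,0,0.124,0],[0.03,0,0,0.124,0]]]' 30; python3 - <<'E'
from h import *
st=arm.get_state(); print(st["eef_pos"],st["ee_rot"],st["force"],st["width"])
w=grab_frame("wrist")
b=cv2.resize(w[200:380,220:420],None,fx=4,fy=4,interpolation=cv2.INTER_CUBIC)
p=st["eef_pos"]
draw(b,"wrist","bracket",p[0],p[1],st["ee_rot"][2],z=0,st=st,s=4,off=(220,200))
cv2.imwrite("pics/w13.png",b)
E
```

```text
t: 15.23
eef_pos: [0.4828, 0.4277, 0.045]
ee_rot: [3.134, 0.013, -2.837]
force: [-2.6, -1.1, 5.7]
width: 0.0397
[0.48277829 0.42765957 0.04497021] [ 3.13376828  0.01311637 -2.83748773] [-2.60316699 -1.1414147   5.65020139] 0.03973061415692747
```

View pics/w13.png

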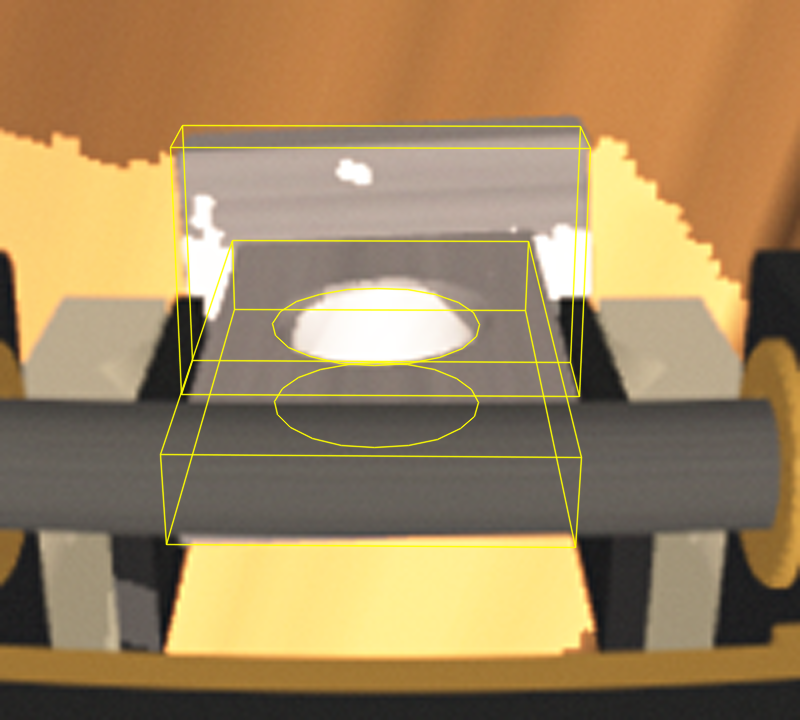

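```bash
python3 - <<'E'
from h import *
st=arm.get_state()
print(shift(st,J(0,-48,205),JIG[2]+np.pi))
E
```

```text
[np.float64(82.5), np.float64(-426.2), np.float64(-164.5), np.float64(9.1)]
```

```bash
python3 -m handwheel '[[[0.03,0,0,-0.04,0],[0.03,0,0,-0.08,0],[0.03,0,0,-0.12,0],[0.03,0,-0.02,-0.16,0],[0.03,0.0825,-0.426,-0.1645,11],[0.03,0.0825,-0.426,-0.1645,11],[0.03,0.0825,-0.426,-0.1645,11],[0.03,0.0825,-0.426,-0.1645,11],[0.03,0.0825,-0.426,-0.1645,11],[0.03,0.0825,-0.426,-0.1645,11],[0.03,0.0825,-0.426,-0.1645,11],[0.03,0.0825,-0.426,-0.1645,11],[0.03,0.0825,-0.426,-0.1645,11],[0.03,0.0825,-0.426,-0.1645,11],[0.03,0.0825,-0.426,-0.1645,11],[0.03,0.0825,-0.426,-0.1645,11],[0.03,0.0825,-0.426,-0.1645,11],[0.03,0.0825,-0.426,-0.1645,11],[0.03,0.0825,-0.426,-0.1645,11]]]'; python3 - <<'E'
from h import *
st=arm.get_state(); print(st["ee_rot"])
print(shift(st,J(0,-48,62),JIG[2]+np.pi))
w=grab_frame("wrist")
b=cv2.resize(w[100:400,120:520],None,fx=2,fy=2,interpolation=cv2.INTER_CUBIC)
draw(b,"wrist","jig",*JIG,st=st,s=2,off=(120,100)); cv2.imwrite("pics/w14.png",b)
E
```

```text
t: 16.87
eef_pos: [0.5299, -0.0043, 0.2049]
ee_rot: [3.131, 0.011, -3.028]
force: [-0.0, -0.4, -3.2]
width: 0.0399
[ 3.13127537  0.01119802 -3.02791239]
[np.float64(1.6), np.float64(-2.7), np.float64(142.9), np.float64(-1.9)]
```

View pics/w14.png

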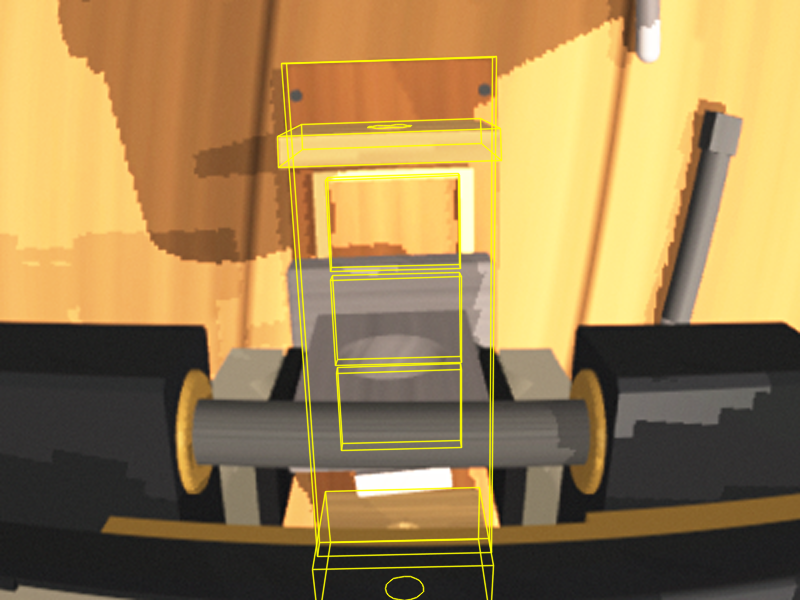

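```bash
python3 -m handwheel '[[[0.03,0.0015,-0.003,0.04,0],[0.03,0.0015,-0.003,0.08,0],[0.03,0.0015,-0.003,0.11,0],[0.03,0.0015,-0.003,0.125,0],[0.03,0.0015,-0.003,0.13,0],[0.03,0.0015,-0.003,0.13,0],[0.03,0.0015,-0.003,0.13,0]]]'; python3 - <<'E'
from h import *
st=arm.get_state(); print(st["ee_rot"],st["force"])
print(shift(st,J(0,-48,62),JIG[2]+np.pi))
E
```

```text
t: 17.5
eef_pos: [0.531, -0.0051, 0.0758]
ee_rot: [3.131, 0.012, -3.026]
force: [0.0, -1.1, -2.7]
width: 0.0397
[ 3.13149107  0.01234846 -3.02620971] [ 0.03213121 -1.12870874 -2.65136949]
[np.float64(1.2), np.float64(-0.4), np.float64(13.8), np.float64(-1.8)]
```

```bash
python3 -m handwheel '[[[0.03,0.001,-0.001,0.008,0],[0.03,0.001,-0.001,0.013,0],[0.03,0.001,-0.001,0.0155,0],[0.03,0.001,-0.001,0.0165,0],[0.03,0.001,-0.001,0.0165,0],[0.06,0.001,-0.001,0.0165,0],[0.06,0.001,-0.001,0.0165,0],[0.06,0.001,-0.001,0.0165,0],[0.06,0.001,-0.001,0.0165,0],[0.06,0.001,-0.001,-0.03,0],[0.06,0.001,-0.001,-0.07,0],[0.0876,0.001,-0.001,-0.11,0],[0.0876,0.001,-0.001,-0.14,0],[0.0876,0.001,-0.001,-0.14,0],[0.0876,0.001,-0.001,-0.14,0]]]'; python3 - <<'E'
from h import *
st=arm.get_state(); print(st["eef_pos"],st["force"])
s=grab_frame("side"); cv2.imwrite("pics/s15.png",s)
crop(s,"s15c",280,200,480,340,4)
t=grab_frame("top"); crop(t,"t15",400,280,560,330,5)
b=cv2.imread("pics/c5.png"); 
E
```

```text
t: 18.75
eef_pos: [0.5297, -0.0075, 0.2184]
ee_rot: [3.13, 0.018, -3.026]
force: [0.4, 0.1, -0.3]
width: 0.0809
[ 0.52970956 -0.00749581  0.21837574] [ 0.43455683  0.07385333 -0.31680811]
```

View pics/s15c.png

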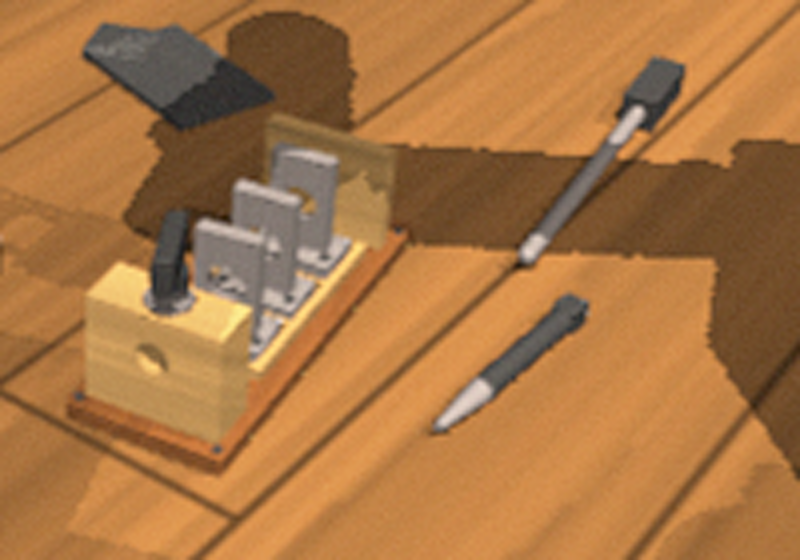

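View pics/t15.png

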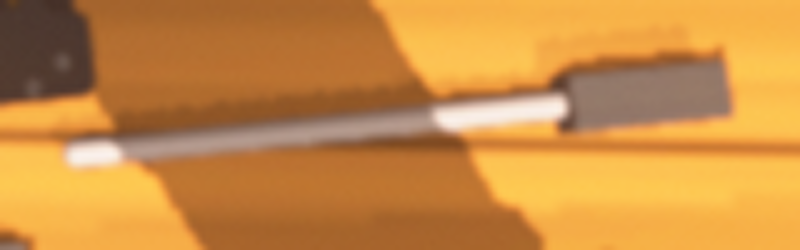

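```bash
python3 - <<'E'
from fit import *
def T(u,v): return np.array([400+(u+.5)/5-.5,280+(v+.5)/5-.5])
st=arm.get_state()
def f(p):
    R=Ro.from_euler("z",p[2]).as_matrix(); r=[]
    for uv,m in obs: r.append(proj("top",R@(np.array(m)/1000)+[p[0],p[1],.013])[0]-uv)
    return np.concatenate(r)
obs=[(T(722,60),(13,-35,13)),(T(733,117),(-13,-35,13)),(T(66,156),(0,255,0)),(T(577,75),(13,35,13)),(T(582,131),(-13,35,13))]
r=least_squares(f,[.45,-.35,.1]); print(r.x,np.round(r.fun,1))
t=grab_frame("top"); s=grab_frame("side")
o={}
for n,im,(x0,y0,x1,y1) in(("top",t,(400,280,560,330)),("side",s,(280,200,480,340))):
    b=cv2.resize(im[y0:y1,x0:x1],None,fx=4,fy=4,interpolation=cv2.INTER_CUBIC)
    draw(b,n,"bar",*r.x,z=.013,s=4,off=(x0,y0))
    for y in(-48,0,48): draw(b,n,"bracket",*J(0,y)[:2],JIG[2],z=.014,s=4,off=(x0,y0))
    cv2.imwrite(f"pics/ob_{n}.png",b)
print(shift(st,[*r.x[:2],.17],r.x[2]+np.pi))
E
```

```text
[ 0.44723987 -0.35142229  0.11750714] [ 1.5 -0.5  1.3  0.1 -0.4  0.  -1.7 -0.2 -0.7  0.6]
[np.float64(120.2), np.float64(-332.5), np.float64(40.4), np.float64(-0.1)]
```

View pics/ob_side.png

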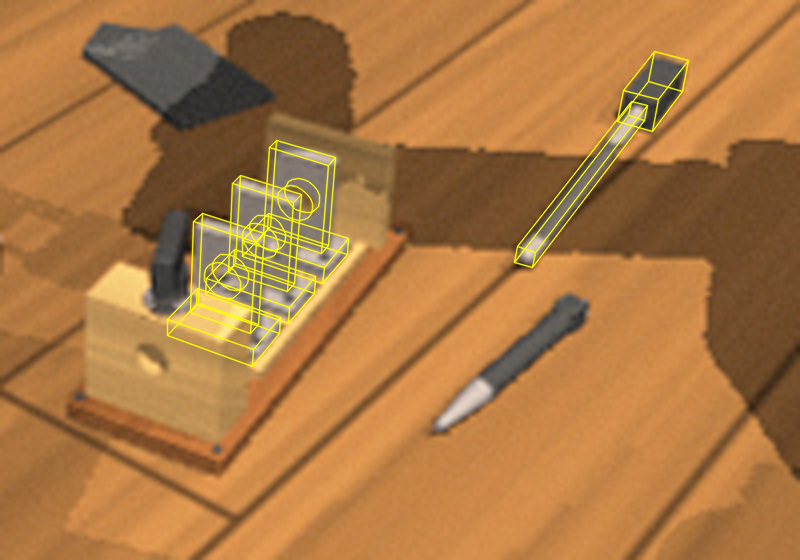

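View pics/ob_top.png

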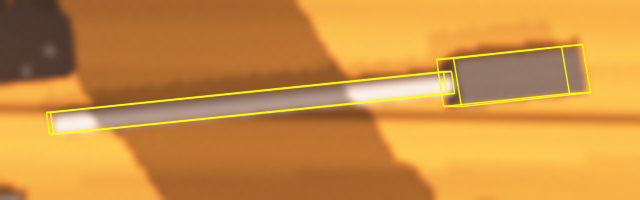

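```bash
python3 -m handwheel '[[[0.06,0.12,-0.3325,0.01,0],[0.06,0.12,-0.3325,0.01,0],[0.06,0.12,-0.3325,0.01,0],[0.06,0.12,-0.3325,0.01,0],[0.06,0.12,-0.3325,0.01,0],[0.06,0.12,-0.3325,0.06,0],[0.06,0.12,-0.3325,0.1,0],[0.06,0.12,-0.3325,0.1,0],[0.06,0.12,-0.3325,0.1,0],[0.06,0.12,-0.3325,0.1,0],[0.06,0.12,-0.3325,0.1,0],[0.06,0.12,-0.3325,0.1,0],[0.06,0.12,-0.3325,0.1,0]]]'; python3 - <<'E'
from h import *
st=arm.get_state(); print(st["eef_pos"],st["ee_rot"])
w=grab_frame("wrist")
b=cv2.resize(w[120:400,160:480],None,fx=2.5,fy=2.5,interpolation=cv2.INTER_CUBIC); cv2.imwrite("pics/w16c.png",b)
draw(b,"wrist","bar",.4472,-.3514,.1175,z=.013,st=st,s=2.5,off=(160,120)); cv2.imwrite("pics/w16.png",b)
E
```

```text
t: 20.03
eef_pos: [0.4481, -0.3506, 0.1103]
ee_rot: [3.132, 0.01, -3.026]
force: [0.4, 0.5, 0.8]
width: 0.0597
[ 0.44814056 -0.35056662  0.1102659 ] [ 3.13194035  0.01000142 -3.02584973]
```

View pics/w16c.png

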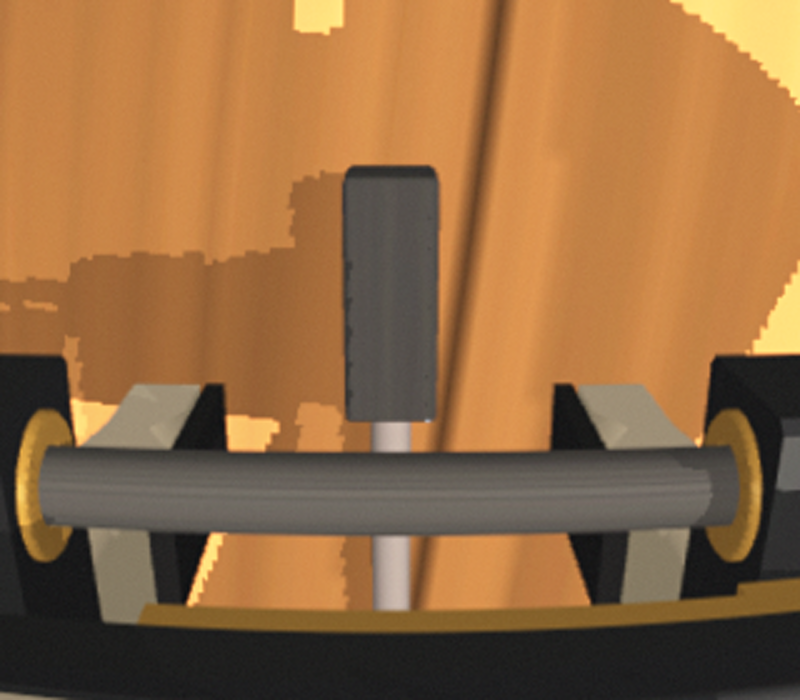

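View pics/w16.png

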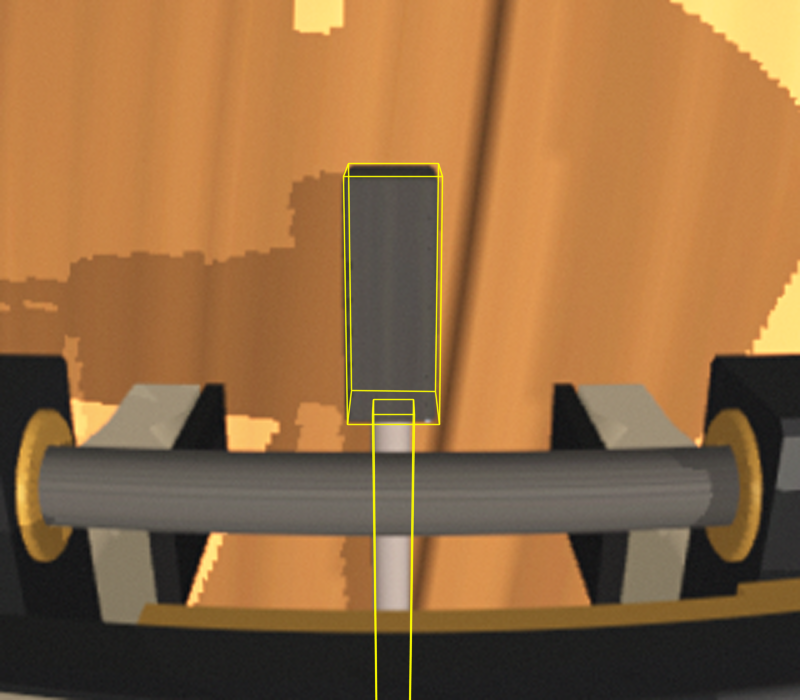

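```bash
python3 - <<'E'
from h import *
st=arm.get_state()
print(shift(st,[.4471,-.3431,.006],.1175+np.pi))
E
```

```text
[np.float64(1.7), np.float64(6.4), np.float64(104.8), np.float64(-0.1)]
```

```bash
python3 -m handwheel '[[[0.06,0.001,0.0065,0.04,0],[0.06,0.001,0.0065,0.075,0],[0.06,0.001,0.0065,0.095,0],[0.06,0.001,0.0065,0.101,0],[0.06,0.001,0.0065,0.104,0],[0.06,0.001,0.0065,0.104,0],[0.06,0.001,0.0065,0.104,0],[0.06,0.001,0.0065,0.104,0]]]'; python3 - <<'E'
from h import *
st=arm.get_state(); print(st["eef_pos"],st["ee_rot"],st["force"],shift(st,[.4471,-.3431,.006],.1175+np.pi))
E
```

```text
t: 20.75
eef_pos: [0.4491, -0.3433, 0.0085]
ee_rot: [3.134, 0.014, -3.025]
force: [-0.2, 0.3, 0.2]
width: 0.0601
[ 0.44906224 -0.34327944  0.00853722] [ 3.13375737  0.01357504 -3.02465284] [-0.21638397  0.34762268  0.23660795] [np.float64(2.0), np.float64(0.4), np.float64(2.5), np.float64(-0.0)]
```

```bash
python3 -m handwheel '[[[0.06,0.002,0.0,0.002,0],[0.06,0.002,0.0,0.002,0],[0.06,0.002,0.0,0.002,0],[0.015,0.002,0.0,0.002,0],[0.015,0.002,0.0,0.002,0],[0.015,0.002,0.0,0.002,0],[0.015,0.002,0.0,0.002,0],[0.015,0.002,0.0,0.002,0],[0.015,0.002,0.0,0.002,0],[0.015,0.002,0.0,0.002,0],[0.015,0.002,0.0,0.002,0],[0.015,0.002,0.0,0.002,0]]]' 55; python3 - <<'E'
from h import *
st=arm.get_state(); print(st["eef_pos"],st["ee_rot"],st["force"])
w=grab_frame("wrist")
b=cv2.resize(w[120:400,160:480],None,fx=2.5,fy=2.5,interpolation=cv2.INTER_CUBIC)
draw(b,"wrist","bar",.448,-.351,.1175,z=.013,st=st,s=2.5,off=(160,120)); cv2.imwrite("pics/w17.png",b)
E
```

```text
t: 21.75
eef_pos: [0.4474, -0.3435, 0.0066]
ee_rot: [3.134, 0.014, -3.025]
force: [1.1, -0.5, 0.1]
width: 0.0254
[ 0.44739804 -0.34353106  0.00656128] [ 3.13396541  0.01396857 -3.02457789] [ 1.10919125 -0.54271605  0.11504126]
```

View pics/w17.png

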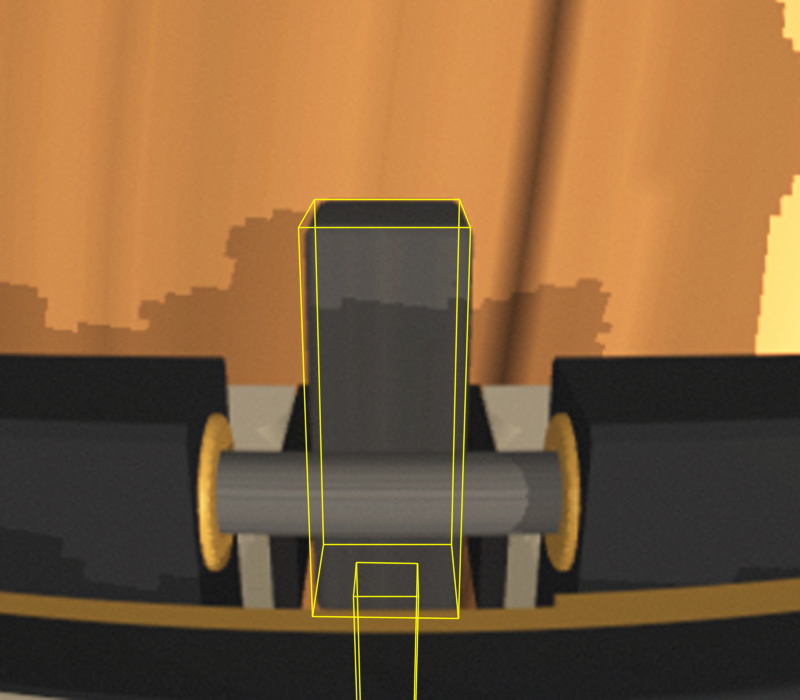

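```bash
python3 - <<'E'
from h import *
st=arm.get_state()
print(shift(st,J(0,-356,120),JIG[2]+np.pi)); print(J(0,-356,120))
E
python3 -m handwheel '[[[0.015,0,0,-0.03,0],[0.015,0,0,-0.06,0],[0.015,0,0,-0.09,0],[0.015,0,0,-0.113,0],[0.015,0,0,-0.113,0],[0.015,0,0,-0.113,0],[0.015,0,0,-0.113,0],[0.015,0,0,-0.113,0]]]'
python3 - <<'E'
from h import *
st=arm.get_state();print(st["ee_rot"])
print(shift(st,J(0,-356,120),JIG[2]+np.pi))
s=grab_frame("side");cv2.imwrite("pics/s18.png",s)
E
```

```text
[np.float64(-132.0), np.float64(19.1), np.float64(-111.5), np.float64(-1.7)]
[ 0.57479154 -0.31021249  0.12      ]
t: 22.47
eef_pos: [0.4445, -0.3439, 0.1177]
ee_rot: [3.132, 0.011, -3.025]
force: [-0.4, 0.4, -4.3]
width: 0.0253
[ 3.13200595  0.01108653 -3.02508482]
[np.float64(-133.3), np.float64(18.4), np.float64(-0.7), np.float64(-1.7)]
```

View pics/s18.png

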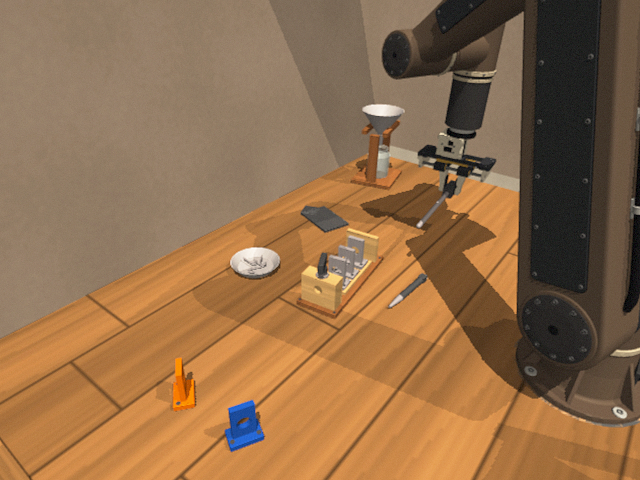

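```bash
python3 -m handwheel '[[[0.015,-0.04,0.003,0,-1.7],[0.015,-0.08,0.006,0,-1.7],[0.015,-0.11,0.008,0,-1.7],[0.015,-0.133,0.008,0,-1.7],[0.015,-0.133,0.008,0.03,-1.7],[0.015,-0.133,0.008,0.06,-1.7],[0.015,-0.133,0.008,0.07,-1.7],[0.015,-0.133,0.008,0.07,-1.7],[0.015,-0.133,0.008,0.07,-1.7],[0.015,-0.133,0.008,0.07,-1.7]]]'
python3 - <<'E'
from h import *
st=arm.get_state();print(st["ee_rot"],st["eef_pos"])
print(shift(st,J(0,-366,49.6),JIG[2]+np.pi))
s=grab_frame("side");cv2.imwrite("pics/s19.png",s); t=grab_frame("top");cv2.imwrite("pics/t19.png",t)
w=grab_frame("wrist");cv2.imwrite("pics/w19.png",w)
crop(s,"s19c",280,170,480,320,4); crop(t,"t19c",370,200,570,300,4)
E
```

```text
t: 23.35
eef_pos: [0.5774, -0.3205, 0.0507]
ee_rot: [3.134, 0.013, -2.995]
force: [0.3, -0.4, -3.1]
width: 0.0254
[ 3.13372902  0.01266287 -2.99492773] [ 0.57741078 -0.3204914   0.0506802 ]
[np.float64(1.1), np.float64(0.5), np.float64(1.1), np.float64(0.0)]
```

View pics/s19c.png

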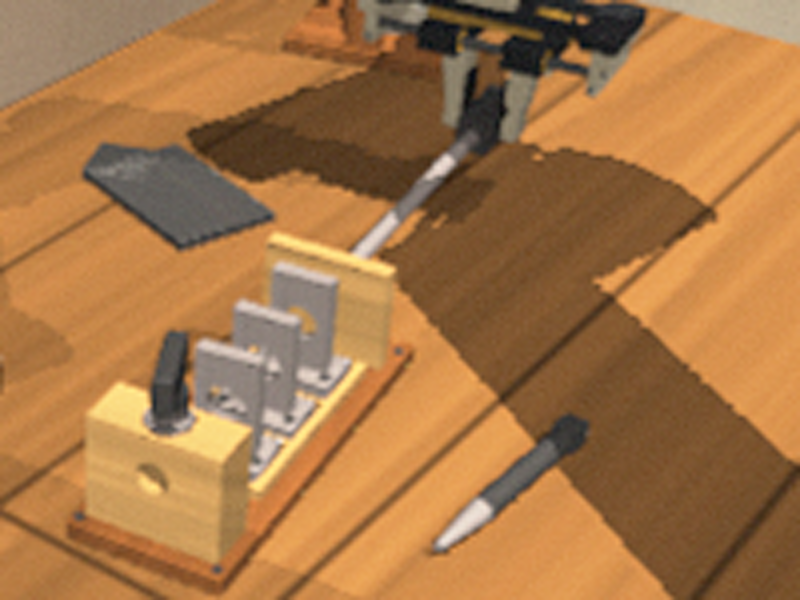

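View pics/t19c.png

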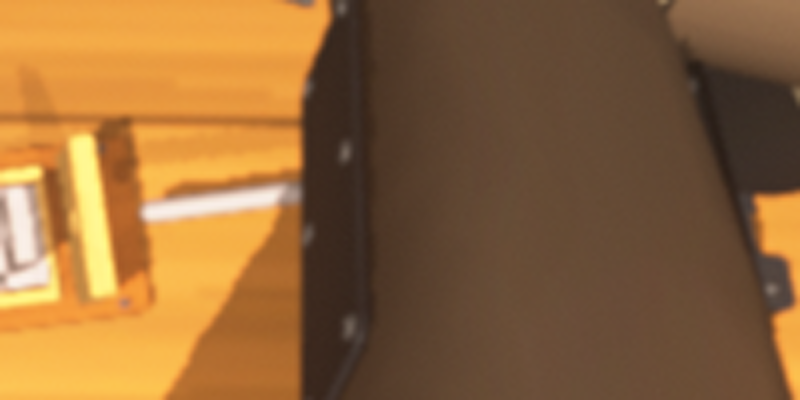

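View pics/w19.png

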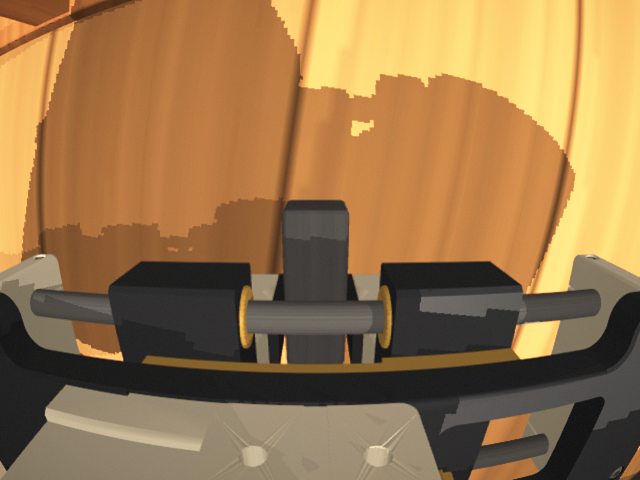

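```bash
python3 - <<'E'
import cv2
s=cv2.imread("pics/s19.png");t=cv2.imread("pics/t19.png")
cv2.imwrite("pics/s19d.png",cv2.resize(s[190:240,360:410],None,fx=12,fy=12,interpolation=cv2.INTER_CUBIC))
cv2.imwrite("pics/t19d.png",cv2.resize(t[235:260,398:450],None,fx=14,fy=14,interpolation=cv2.INTER_CUBIC))
E
```

```text
(no output)
```

View pics/s19d.png

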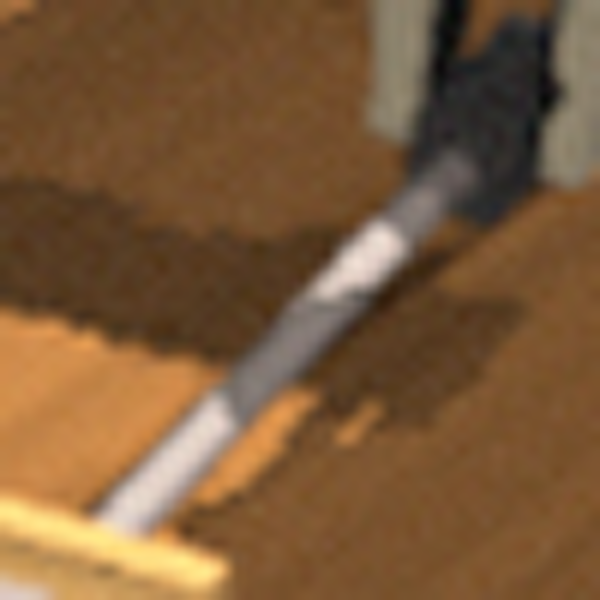

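View pics/t19d.png

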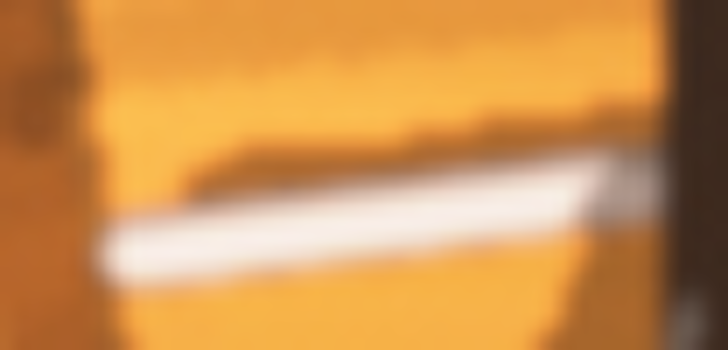

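```bash
cat >> h.py <<'E'
def line3(tp,sp):
    """two px each in top, side -> 3D line (point, dir) by plane intersection"""
    def plane(n,a,b):
        o,d1=ray(n,a); _,d2=ray(n,b); m=np.cross(d1,d2); m/=np.linalg.norm(m); return m,m@o
    a,da=plane("top",*tp); b,db=plane("side",*sp)
    d=np.cross(a,b); d/=np.linalg.norm(d)
    if d[1]<0: d=-d
    p=np.linalg.lstsq(np.array([a,b,d]),np.array([da,db,0]),rcond=None)[0]
    return p,d
def injig(X):
    return (np.asarray(X)-[JIG[0],JIG[1],0])@Ro.from_euler("z",JIG[2]).as_matrix()*1000
E
python3 - <<'E'
from h import *
T=lambda u,v:(398+(u+.5)/14-.5,235+(v+.5)/14-.5); S=lambda u,v:(360+(u+.5)/12-.5,190+(v+.5)/12-.5)
for sp in ([(455,172),(122,520)],[(455,175),(122,517)]):
  for tp in ([(120,250),(560,197)],[(120,250),(560,199)]):
    p,d=line3([T(*a) for a in tp],[S(*a) for a in sp])
    a=injig(p); b=injig(p+d)-a
    for y in(-366,-106): print(y,np.round(a+b*(y-a[1])/b[1],1),end=" ")
    print("yaw rel",np.degrees(np.arctan2(-b[0],b[1])),"pitch",np.degrees(np.arctan2(b[2],b[1])))
print(injig(arm.get_state()["eef_pos"]))
tip=T(100,252); print(injig(unproj("top",tip,.056)))
E
```

```text
-366 [  -3.  -366.    61.1] -106 [   0.5 -106.    58. ] yaw rel -0.7837876472111858 pitch -0.6766460253529022
-366 [  -4.4 -366.    63.1] -106 [   0.6 -106.    57.9] yaw rel -1.0933818807107472 pitch -1.1641629912075142
-366 [  -2.9 -366.    59.5] -106 [   0.4 -106.    59.4] yaw rel -0.7180704263991421 pitch -0.04209530769081735
-366 [  -4.2 -366.    61.6] -106 [   0.5 -106.    59.2] yaw rel -1.0261439106215355 pitch -0.5196465309147345
[   1.17072957 -366.40970298   51.17926988]
[   0.61333228 -119.58501562   56.        ]
```

```bash
python3 - <<'E'
from h import *
st=arm.get_state(); w=cv2.imread("pics/w19.png")
b=cv2.resize(w[190:370,220:420],None,fx=4,fy=4,interpolation=cv2.INTER_CUBIC)
Rw=Ro.from_euler("xyz",st["ee_rot"]).as_matrix()
# bar in tool frame: centre tool (0,-8,+? ) ; axis z: TCP z + 6.4mm up => tool z -6.4
def dr(yaw,col):
    R=Ro.from_euler("z",yaw,degrees=True).as_matrix()
    for a,c in MOD["bar"][:12]:
        P=np.array([a,c])@R.T+[0,-.0082,-.0064]
        q=(proj("wrist",P@Rw.T+st["eef_pos"],st)-[220,190])*4
        cv2.line(b,*[tuple(int(v) for v in np.round(k)) for k in q],col,1,cv2.LINE_AA)
dr(0,(0,255,255)); 
cv2.imwrite("pics/w20.png",b)
E
```

View pics/w20.png

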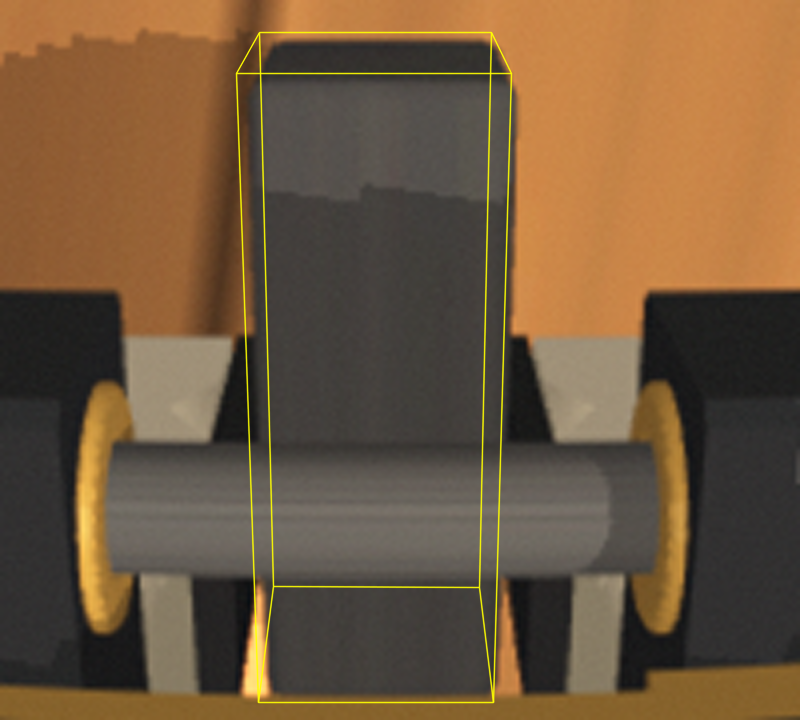

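```bash
python3 - <<'E'
from h import *
st=arm.get_state()
for y in(-366,-346,-330,-300): print(y,shift(st,J(.7,y,49.6),JIG[2]+np.pi))
E
```

```text
-366 [np.float64(0.5), np.float64(0.4), np.float64(1.6), np.float64(0.0)]
-346 [np.float64(0.5), np.float64(20.4), np.float64(1.7), np.float64(0.0)]
-330 [np.float64(0.5), np.float64(36.4), np.float64(1.9), np.float64(0.0)]
-300 [np.float64(0.5), np.float64(66.4), np.float64(2.1), np.float64(0.0)]
```

```bash
python3 -m handwheel '[[[0.015,0.0005,0.0,0.0017,0],[0.015,0.0005,0.0,0.0017,0],[0.015,0.0005,0.008,0.0017,0],[0.015,0.0005,0.014,0.0017,0],[0.015,0.0005,0.019,0.0018,0],[0.015,0.0005,0.0195,0.0018,0],[0.015,0.0005,0.0195,0.0018,0]]]'
python3 - <<'E'
from h import *
st=arm.get_state();print(st["ee_rot"],injig(st["eef_pos"]),st["force"])
s=grab_frame("side"); t=grab_frame("top")
cv2.imwrite("pics/s21.png",cv2.resize(s[190:250,340:410],None,fx=10,fy=10,interpolation=cv2.INTER_CUBIC))
cv2.imwrite("pics/t21.png",cv2.resize(t[225:265,380:440],None,fx=12,fy=12,interpolation=cv2.INTER_CUBIC))
E
```

```text
t: 24.08
eef_pos: [0.5743, -0.3005, 0.0497]
ee_rot: [3.134, 0.014, -2.994]
force: [0.8, -0.3, -3.6]
width: 0.0257
[ 3.13385574  0.0140447  -2.99428038] [   0.89801241 -346.29649656   49.69087322] [ 0.81243426 -0.26365553 -3.60924806]
```

View pics/s21.png

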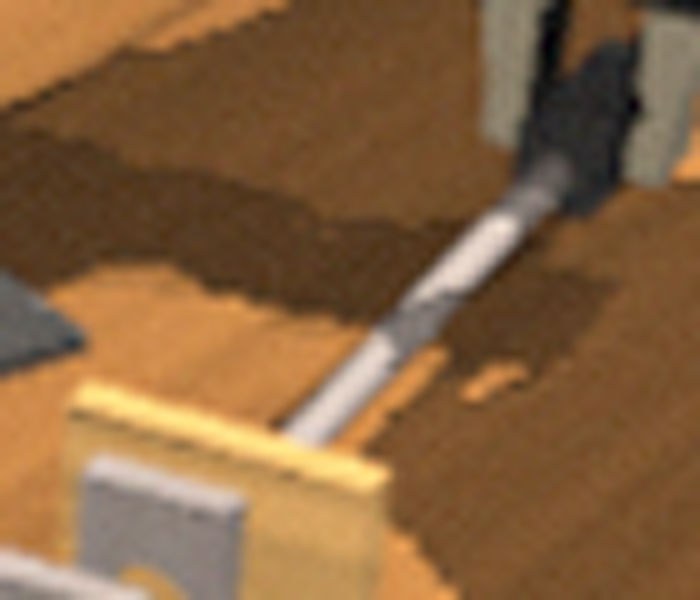

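View pics/t21.png

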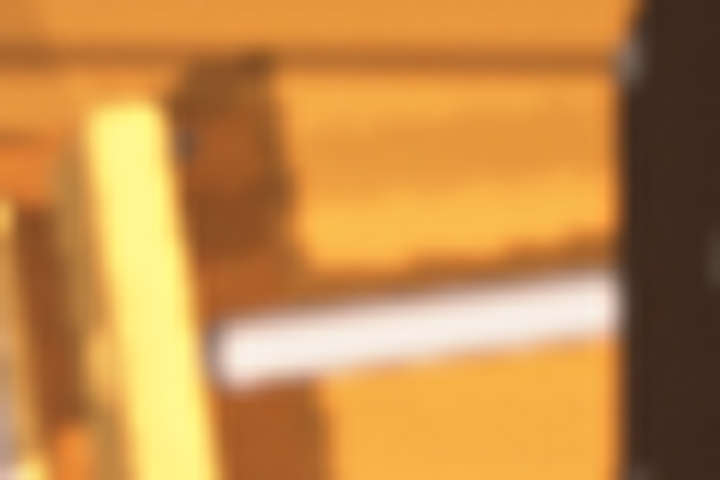

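```bash
python3 - <<'E'
from h import *
T=lambda u,v:(380+(u+.5)/12-.5,225+(v+.5)/12-.5); S=lambda u,v:(340+(u+.5)/10-.5,190+(v+.5)/10-.5)
iT=lambda p:((np.array(p)-[380,225]+.5)*12-.5); iS=lambda p:((np.array(p)-[340,190]+.5)*10-.5)
for y in(-100,-130,-180): print("top exp",iT(proj("top",J(0,y,56))[0]))
for y in(-160,-200,-300): print("side exp",iS(proj("side",J(0,y,56))[0]))
st=arm.get_state()
for y in(-330,-315): print(y,shift(st,J(.7,y,49.6),JIG[2]+np.pi))
E
```

```text
top exp [193.79716078 353.71548978]
top exp [359.81606403 331.62716602]
top exp [636.59651569 294.80234605]
side exp [334.18793236 405.85819351]
side exp [393.90017158 342.18199913]
side exp [531.37144433 195.58479225]
-330 [np.float64(0.2), np.float64(16.8), np.float64(0.1), np.float64(0.0)]
-315 [np.float64(0.2), np.float64(31.8), np.float64(0.2), np.float64(0.0)]
```

```bash
python3 - <<'E'
from h import *
T=lambda u,v:(380+(u+.5)/12-.5,225+(v+.5)/12-.5);T0=lambda u,v:(398+(u+.5)/14-.5,235+(v+.5)/14-.5)
for p in(T(240,355),T(600,305),T0(120,250),T0(560,197)): print(p,injig(unproj("top",p,.056)))
t=grab_frame("top")
for u in (401,405,410,415,420,425,430):
    col=t[235:268,u].astype(float); sat=col[:,0]  # blue channel high on steel
    bg=np.minimum(sat[:3].mean(),sat[-3:].mean()); wgt=np.clip(sat-120,0,None); print(u,(wgt*np.arange(235,268)).sum()/wgt.sum(), injig(unproj("top",(u,(wgt*np.arange(235,268)).sum()/wgt.sum()),.056)))
E
```

```text
(399.5416666666667, 254.125) [  -1.32533932 -108.14367525   56.        ]
(429.5416666666667, 249.95833333333334) [  -0.95010646 -173.23348144   56.        ]
(406.10714285714283, 252.39285714285714) [   0.51226364 -122.66699048   56.        ]
(437.5357142857143, 248.60714285714286) [  -0.33474079 -190.65987608   56.        ]
401 253.8019093078759 [  -1.04916646 -111.34852781   56.        ]
405 253.1893203883495 [  -0.87709394 -120.04791481   56.        ]
410 252.58392434988178 [  -1.00509599 -130.86753417   56.        ]
415 252.03102625298328 [  -1.24539998 -141.66789411   56.        ]
420 251.27857142857144 [  -1.05875298 -152.53569022   56.        ]
425 250.61927710843372 [  -1.07142    -163.37064614   56.        ]
430 250.09868421052633 [  -1.38079177 -174.15578258   56.        ]
```

```bash
python3 -m handwheel '[[[0.015,-0.0003,0.005,0.0,0],[0.015,-0.0003,0.01,0.0,0],[0.015,-0.0003,0.015,0.0,0],[0.015,-0.0003,0.02,0.0001,0],[0.015,-0.0003,0.025,0.0001,0],[0.015,-0.0003,0.03,0.0002,0],[0.015,-0.0003,0.03,0.0002,0],[0.015,-0.0003,0.03,0.0002,0]]]'
python3 - <<'E'
from h import *
st=arm.get_state();print(st["ee_rot"],injig(st["eef_pos"]),st["force"],st["moment"])
s=grab_frame("side")
cv2.imwrite("pics/s22.png",cv2.resize(s[190:270,320:400],None,fx=8,fy=8,interpolation=cv2.INTER_CUBIC))
for y in(-300,-250): print(y,shift(st,J(1.2,y,49.6),JIG[2]+np.pi))
E
```

```text
t: 24.9
eef_pos: [0.5703, -0.271, 0.0498]
ee_rot: [3.134, 0.014, -2.994]
force: [0.2, -0.3, -4.0]
width: 0.0253
[ 3.13398153  0.01418187 -2.99435226] [   1.27325774 -316.56567903   49.75252403] [ 0.19295176 -0.29226889 -3.9975805 ] [-0.03658266  0.16798173  0.01252582]
-300 [np.float64(0.1), np.float64(16.6), np.float64(0.3), np.float64(0.1)]
-250 [np.float64(-0.0), np.float64(66.6), np.float64(0.7), np.float64(0.1)]
```

View pics/s22.png

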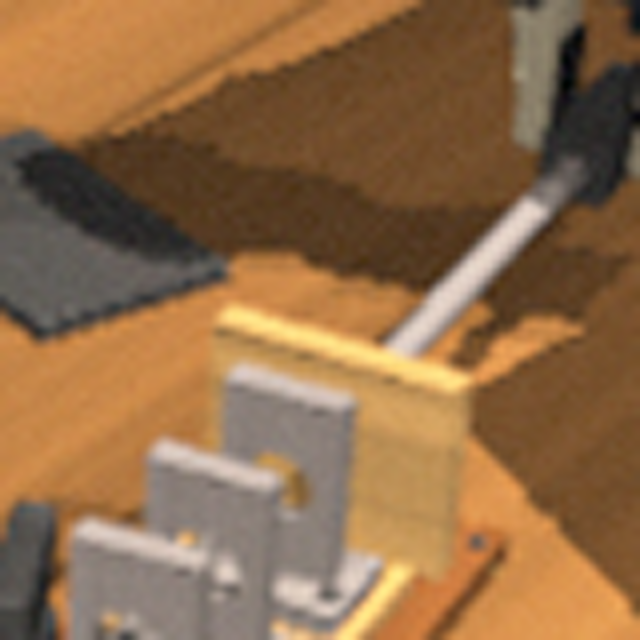

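```bash
python3 -m handwheel '[[[0.015,0,0.008,0.0001,0],[0.015,0,0.016,0.0002,0],[0.015,0,0.024,0.0003,0],[0.015,0,0.032,0.0003,0],[0.015,0,0.04,0.0004,0],[0.015,0,0.04,0.0004,0]]]'
python3 - <<'E'
from h import *
st=arm.get_state();print(st["ee_rot"],injig(st["eef_pos"]),st["force"],st["moment"])
s=grab_frame("side")
cv2.imwrite("pics/s23.png",cv2.resize(s[190:290,300:400],None,fx=7,fy=7,interpolation=cv2.INTER_CUBIC))
for y in(-250,-200): print(y,shift(st,J(1.2,y,49.6),JIG[2]+np.pi))
E
```

```text
t: 25.45
eef_pos: [0.5642, -0.23, 0.0497]
ee_rot: [3.134, 0.014, -2.994]
force: [0.1, -0.5, -4.3]
width: 0.0257
[ 3.13368336  0.01407328 -2.99356187] [   1.169473   -275.10771377   49.69001706] [ 0.09231779 -0.52364944 -4.31231853] [-0.03815855  0.2642131  -0.02641866]
-250 [np.float64(-0.1), np.float64(25.1), np.float64(0.3), np.float64(0.1)]
-200 [np.float64(-0.2), np.float64(75.1), np.float64(0.7), np.float64(0.1)]
```

View pics/s23.png

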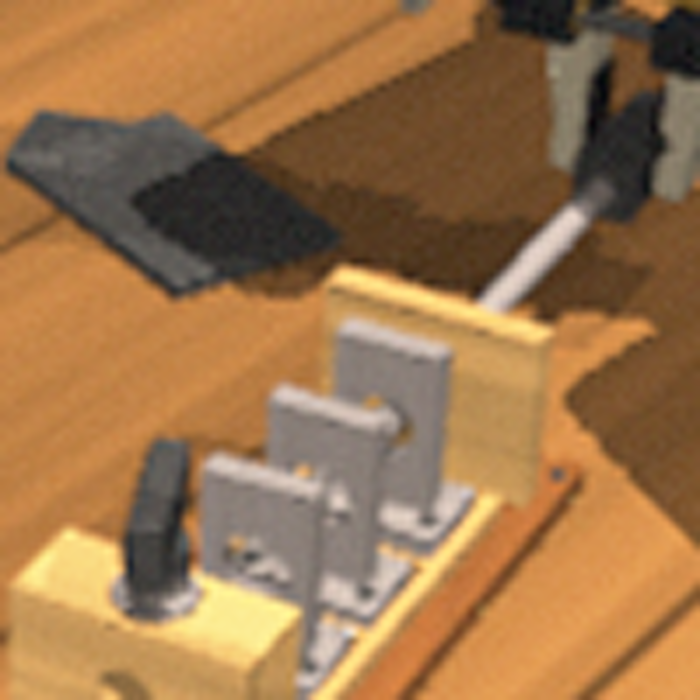

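```bash
python3 -m handwheel '[[[0.015,0,0.008,0.0001,0],[0.015,0,0.016,0.0002,0],[0.015,0,0.024,0.0003,0],[0.015,0,0.032,0.0003,0],[0.015,0,0.04,0.0004,0],[0.015,0,0.048,0.0005,0],[0.015,0,0.048,0.0005,0],[0.015,0,0.048,0.0005,0]]]'
python3 - <<'E'
from h import *
st=arm.get_state();print(st["ee_rot"],injig(st["eef_pos"]),st["force"],st["moment"])
for y in(-170,-150): print(y,shift(st,J(1.2,y,49.6),JIG[2]+np.pi))
E
```

```text
t: 26.17
eef_pos: [0.5575, -0.1825, 0.0498]
ee_rot: [3.134, 0.015, -2.992]
force: [0.3, -0.2, -4.1]
width: 0.0259
[ 3.13407966  0.01453204 -2.99217497] [   1.44953929 -227.12386122   49.83340484] [ 0.31647055 -0.2426535  -4.1324684 ] [-0.11637965  0.20833481  0.00643295]
-170 [np.float64(0.1), np.float64(57.1), np.float64(0.7), np.float64(0.2)]
-150 [np.float64(-0.0), np.float64(77.1), np.float64(0.8), np.float64(0.2)]
```

```bash
python3 -m handwheel '[[[0.015,0,0.008,0.0001,0],[0.015,0,0.016,0.0002,0],[0.015,0,0.024,0.0003,0],[0.015,0,0.032,0.0004,0],[0.015,0,0.04,0.0005,0],[0.015,0,0.048,0.0006,0],[0.015,0,0.054,0.0007,0],[0.015,0,0.054,0.0007,0],[0.015,0,0.054,0.0007,0]]]'
python3 - <<'E'
from h import *
st=arm.get_state();print(st["ee_rot"],injig(st["eef_pos"]),st["force"],st["moment"])
for y in(-140,-123): print(y,shift(st,J(1.2,y,49.6),JIG[2]+np.pi))
s=grab_frame("side")
cv2.imwrite("pics/s24.png",cv2.resize(s[190:310,290:410],None,fx=6,fy=6,interpolation=cv2.INTER_CUBIC))
E
```

```text
t: 26.92
eef_pos: [0.5495, -0.1286, 0.0497]
ee_rot: [3.134, 0.015, -2.991]
force: [0.2, 0.8, -4.5]
width: 0.0256
[ 3.13414911  0.01473157 -2.99116959] [   1.43941499 -172.67695643   49.67900396] [ 0.16719447  0.76398316 -4.54989421] [-0.09307135  0.12666517 -0.00133144]
-140 [np.float64(0.1), np.float64(32.7), np.float64(0.3), np.float64(0.3)]
-123 [np.float64(0.0), np.float64(49.7), np.float64(0.4), np.float64(0.3)]
```

View pics/s24.png

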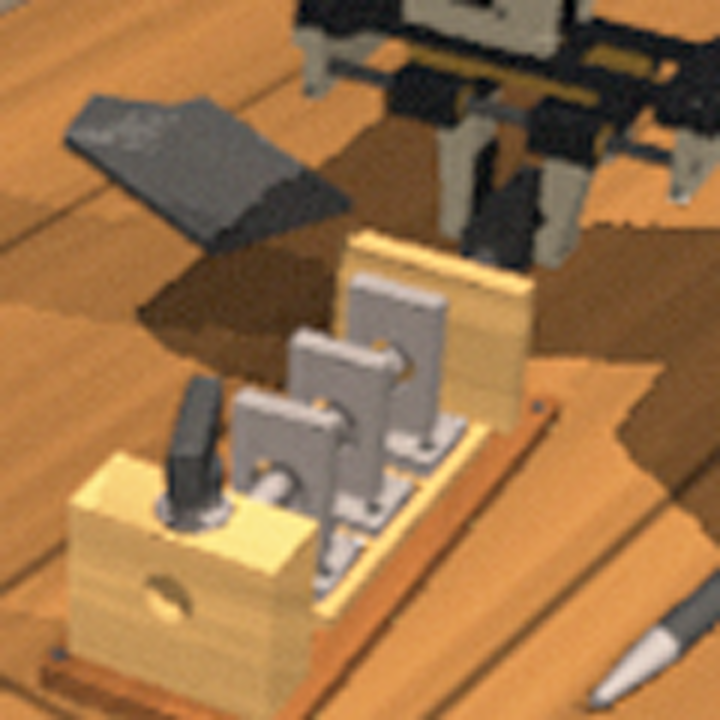

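```bash
python3 -m handwheel '[[[0.015,0,0.008,0.0001,0],[0.015,0,0.016,0.0002,0],[0.015,0,0.024,0.0002,0],[0.015,0,0.032,0.0003,0],[0.015,0,0.036,0.0003,0],[0.015,0,0.036,0.0003,0],[0.015,0,0.036,0.0003,0]]]'
python3 - <<'E'
from h import *
st=arm.get_state();print(st["ee_rot"],injig(st["eef_pos"]),st["force"],st["moment"])
for y in(-123,): print(y,shift(st,J(1.2,y,49.6),JIG[2]+np.pi))
s=grab_frame("side")
cv2.imwrite("pics/s25.png",cv2.resize(s[190:310,290:410],None,fx=6,fy=6,interpolation=cv2.INTER_CUBIC))
E
```

```text
t: 27.55
eef_pos: [0.5443, -0.0929, 0.0497]
ee_rot: [3.134, 0.015, -2.991]
force: [0.9, -0.3, -4.0]
width: 0.0258
[ 3.13422254  0.01480693 -2.99061272] [   1.403994   -136.59355272   49.69128466] [ 0.90610005 -0.33861683 -4.04452523] [-0.04787174  0.17876659  0.03308158]
-123 [np.float64(0.1), np.float64(13.6), np.float64(0.2), np.float64(0.3)]
```

View pics/s25.png

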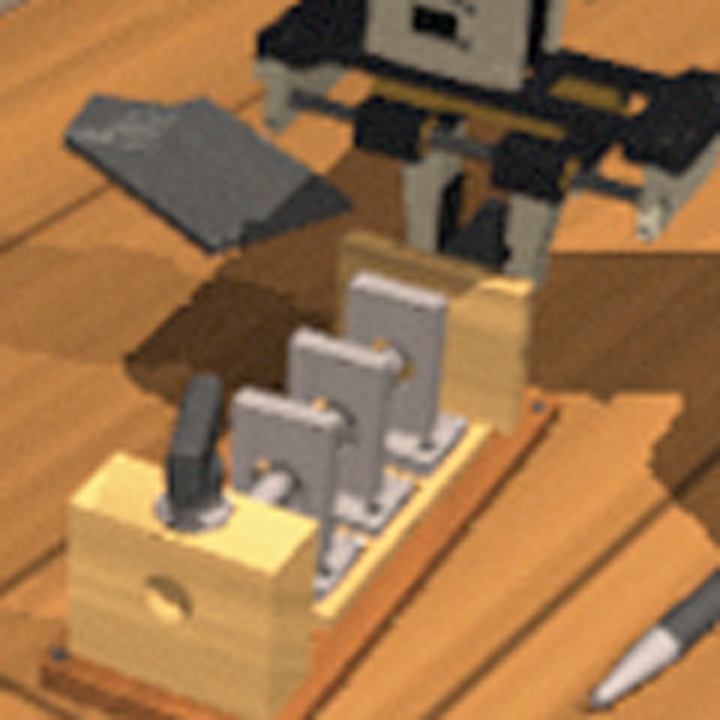

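```bash
python3 -m handwheel '[[[0.015,0,0.004,0,0],[0.015,0,0.008,0.0001,0],[0.015,0,0.011,0.0001,0],[0.015,0,0.0125,0.0001,0],[0.015,0,0.013,0.0001,0],[0.015,0,0.013,0.0001,0]]]'
python3 - <<'E'
from h import *
st=arm.get_state();print(st["ee_rot"],injig(st["eef_pos"]),st["force"],st["moment"])
w=grab_frame("wrist"); cv2.imwrite("pics/w26.png",w)
s=grab_frame("side")
cv2.imwrite("pics/s26.png",cv2.resize(s[190:310,290:410],None,fx=6,fy=6,interpolation=cv2.INTER_CUBIC))
E
```

```text
t: 28.1
eef_pos: [0.5423, -0.0802, 0.0497]
ee_rot: [3.134, 0.015, -2.991]
force: [0.0, 0.6, -3.8]
width: 0.026
[ 3.13426682  0.01475744 -2.99077562] [   1.32139556 -123.71264917   49.67377871] [ 0.00832576  0.5820325  -3.78769648] [-0.01859092  0.21867844 -0.01269726]
```

View pics/w26.png

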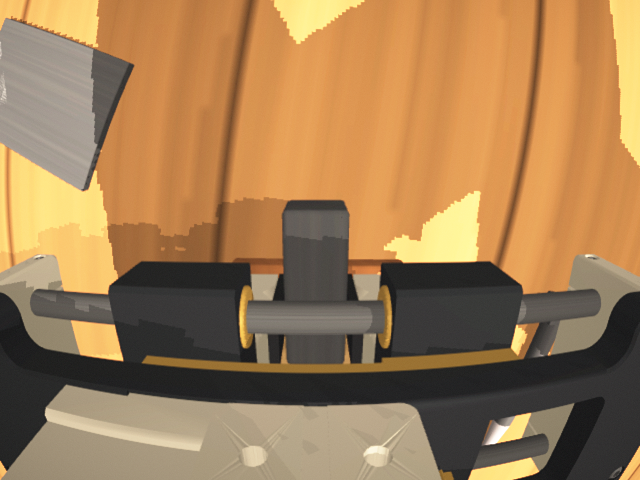

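View pics/s26.png

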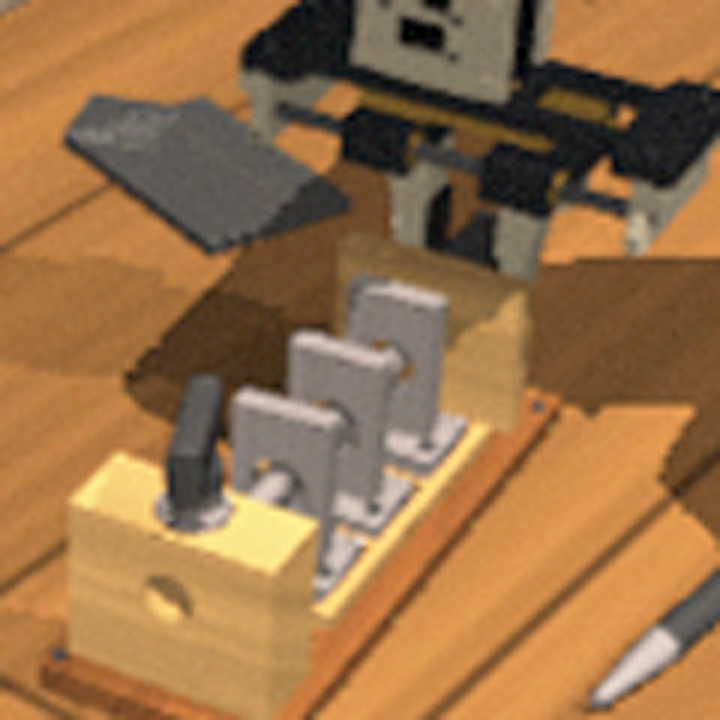

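```bash
python3 -m handwheel '[[[0.015,0,0.001,0,0],[0.015,0,0.002,0,0],[0.015,0,0.002,0,0]]]'; python3 -m handwheel '[[[0.015,0,0.001,0,0],[0.015,0,0.0015,0,0],[0.015,0,0.0015,0,0]]]'
python3 - <<'E'
from h import *
st=arm.get_state();print(injig(st["eef_pos"]),st["force"],st["moment"])
E
```

```text
t: 28.45
eef_pos: [0.5422, -0.0794, 0.0497]
ee_rot: [3.136, 0.015, -2.991]
force: [2.5, -7.2, -5.8]
width: 0.0255
t: 28.7
eef_pos: [0.5421, -0.0794, 0.0498]
ee_rot: [3.137, 0.014, -2.991]
force: [3.2, -9.7, -6.5]
width: 0.0256
[   1.21676636 -122.88195615   49.75806648] [ 3.22637856 -9.72492875 -6.50704392] [-3.80415532 -0.88673231 -0.13985053]
```

```bash
python3 -m handwheel '[[[0.015,0,0.0003,0.001,0],[0.015,0,0.0003,0.002,0],[0.015,0,0.0003,0.0025,0],[0.015,0,0.0003,0.0025,0]]]'
python3 - <<'E'
from h import *
st=arm.get_state();print(injig(st["eef_pos"]),st["force"],st["moment"])
E
```

```text
t: 29.03
eef_pos: [0.5422, -0.0794, 0.0474]
ee_rot: [3.138, 0.014, -2.991]
force: [0.9, -5.9, -2.8]
width: 0.0255
[   1.37001644 -122.93934317   47.39652232] [ 0.94930341 -5.87529763 -2.82713795] [-2.05157916 -0.13960905 -0.0768262 ]
```

Now I release the bar and rise.

```bash
python3 -m handwheel '[[[0.05,0,0,0,0],[0.05,0,0,0,0],[0.05,0,0,0,0],[0.05,0,0,0,0],[0.05,0,0,0,0],[0.05,0,0,-0.03,0],[0.05,0,0,-0.07,0],[0.05,0,0,-0.11,0],[0.05,0,0,-0.15,0],[0.05,0,0,-0.15,0],[0.05,0,0,-0.15,0]]]'
python3 - <<'E'
from h import *
st=arm.get_state();print(injig(st["eef_pos"]),st["ee_rot"],st["force"],st["q"])
w=grab_frame("wrist"); cv2.imwrite("pics/w27.png",w)
s=grab_frame("side"); cv2.imwrite("pics/s27.png",s[180:330,280:430].repeat(4,0).repeat(4,1))
E
```

```text
t: 29.95
eef_pos: [0.5417, -0.0799, 0.2005]
ee_rot: [3.138, 0.021, -2.991]
force: [1.0, 0.0, -1.4]
width: 0.0504
[   0.78426529 -123.37575473  200.49051553] [ 3.13752231  0.02056325 -2.99064863] [ 1.01285036  0.03121926 -1.36085495] [ 0.20921077  0.15766749 -0.32197449 -0.00326657 -1.07039125 -0.05668741]
```

View pics/w27.png

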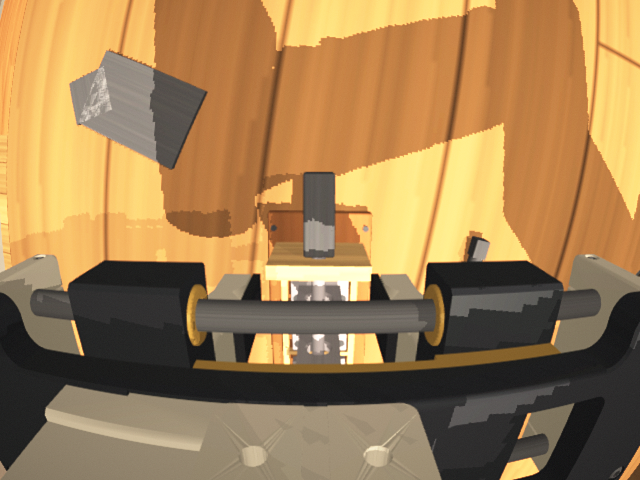

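View pics/s27.png

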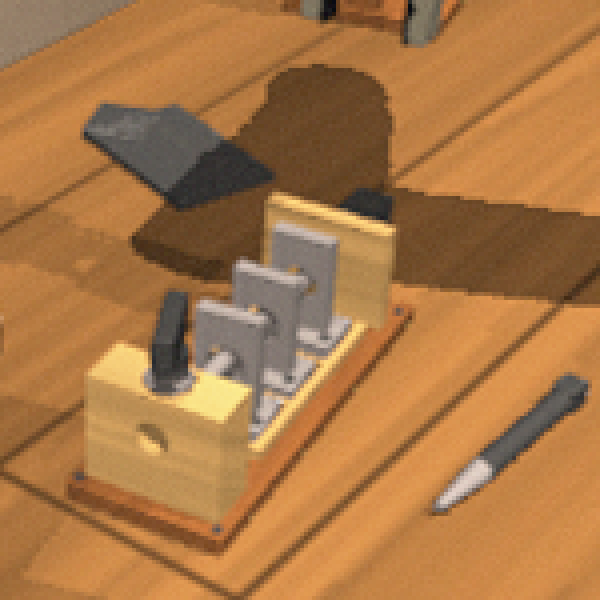

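```bash
python3 - <<'E'
from h import *
st=arm.get_state()
print(shift(st,J(0,117.5,220),3.608))
E
```

```text
[np.float64(-2.7), np.float64(240.9), np.float64(-21.8), np.float64(-18.1)]
```

```bash
python3 -m handwheel '[[[0.05,-0.0027,0.241,-0.022,-18],[0.05,-0.0027,0.241,-0.022,-18],[0.05,-0.0027,0.241,-0.022,-18],[0.05,-0.0027,0.241,-0.022,-18],[0.05,-0.0027,0.241,-0.022,-18],[0.05,-0.0027,0.241,-0.022,-18],[0.05,-0.0027,0.241,-0.022,-18],[0.05,-0.0027,0.241,-0.022,-18],[0.05,-0.0027,0.241,-0.022,-18],[0.05,-0.0027,0.241,-0.022,-18]]]'
cat >> h.py <<'E'
def knob(th):
    R=Ro.from_euler("z",-th).as_matrix()
    return [(a@R.T+[0,.1175,0],b@R.T+[0,.1175,0]) for a,b in box(-25,25,-6.5,6.5,102,128)]
E
python3 - <<'E'
from h import *
st=arm.get_state();print(injig(st["eef_pos"]),st["ee_rot"],st["q"])
w=grab_frame("wrist"); b=cv2.resize(w[120:360,200:440],None,fx=3,fy=3,interpolation=cv2.INTER_CUBIC); cv2.imwrite("pics/w28c.png",b)
draw(b,"wrist",knob(1.25),*JIG,st=st,s=3,off=(200,120)); draw(b,"wrist","jig",*JIG,st=st,s=3,off=(200,120),col=(255,0,0)); cv2.imwrite("pics/w28.png",b)
E
```

```text
t: 30.88
eef_pos: [0.5055, 0.1573, 0.2191]
ee_rot: [-3.141, 0.013, -2.678]
force: [0.5, -0.0, 0.7]
width: 0.0499
[ -0.49621064 116.65180178 219.10192946] [-3.14106149  0.01273106 -2.67772382] [ 0.67485555  0.11620813 -0.32947212  0.00355157 -1.11278104 -0.21254084]
```

View pics/w28.png

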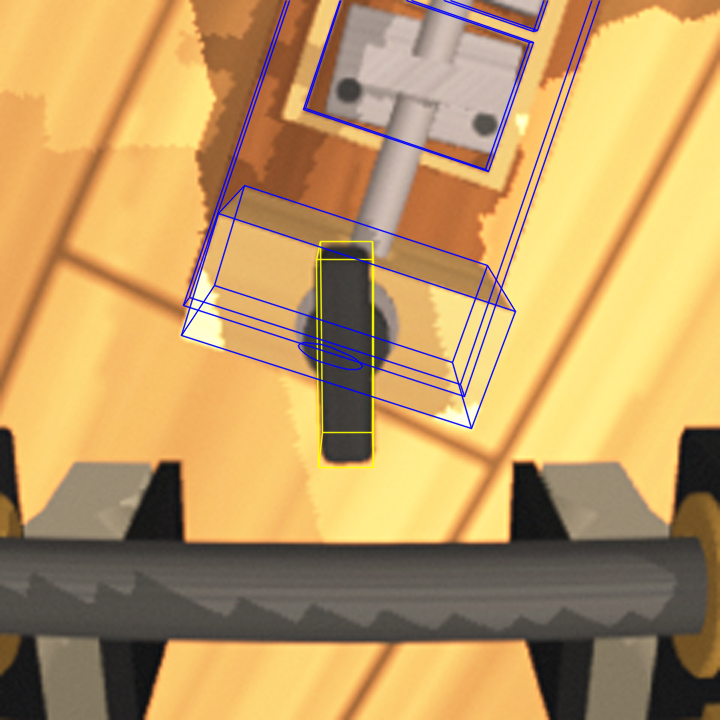

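```bash
python3 - <<'E'
from h import *
st=arm.get_state()
print(shift(st,J(0,117.5,103),3.608))
E
python3 -m handwheel '[[[0.05,0,0.001,0.04,0],[0.05,0,0.001,0.07,0],[0.05,0,0.001,0.09,0],[0.05,0,0.001,0.1,0],[0.05,0,0.001,0.1,0],[0.05,0,0.001,0.1,0]]]'
python3 - <<'E'
from h import *
st=arm.get_state();print(st["ee_rot"],st["force"])
print(shift(st,J(0,117.5,103),3.608))
E
```

```text
[np.float64(1.0), np.float64(0.9), np.float64(116.4), np.float64(-0.2)]
t: 31.43
eef_pos: [0.507, 0.1581, 0.1197]
ee_rot: [-3.141, 0.013, -2.679]
force: [0.8, 0.9, 0.6]
width: 0.0502
[-3.14062095  0.01298247 -2.67897799] [0.78435929 0.89616974 0.62705195]
[np.float64(1.1), np.float64(0.7), np.float64(16.7), np.float64(-0.2)]
```

```bash
python3 -m handwheel '[[[0.05,0.001,0.0007,0.01,0],[0.05,0.001,0.0007,0.0165,0],[0.05,0.001,0.0007,0.0165,0],[0.05,0.001,0.0007,0.0165,0],[0.005,0.001,0.0007,0.0165,0],[0.005,0.001,0.0007,0.0165,0],[0.005,0.001,0.0007,0.0165,0],[0.005,0.001,0.0007,0.0165,0],[0.005,0.001,0.0007,0.0165,0],[0.005,0.001,0.0007,0.0165,0]]]' 25
python3 - <<'E'
from h import *
st=arm.get_state();print(injig(st["eef_pos"]),st["ee_rot"],st["force"],st["moment"])
E
```

```text
t: 32.27
eef_pos: [0.5063, 0.1585, 0.1035]
ee_rot: [-3.141, 0.014, -2.679]
force: [-17.5, -6.6, 19.9]
width: 0.0181
[  0.44547617 117.67842591 103.49640178] [-3.14053275  0.01361594 -2.67879595] [-17.51562623  -6.57297792  19.91802704] [-2.88165319  7.33570798 -0.07567516]
```

```bash
python3 -m handwheel '[[[0.05,0,0,0,0],[0.05,0,0,0,0],[0.05,0,0,-0.004,0],[0.05,0,0,-0.0075,0],[0.05,0,0,-0.0075,0],[0.05,0,0,-0.0075,0]]]'
python3 - <<'E'
from h import *
st=arm.get_state();print(injig(st["eef_pos"]),st["ee_rot"],st["force"],st["moment"])
w=grab_frame("wrist"); cv2.imwrite("pics/w29.png",w)
s=grab_frame("side"); cv2.imwrite("pics/s29.png",cv2.resize(s[200:320,270:390],None,fx=6,fy=6,interpolation=cv2.INTER_CUBIC))
E
```

```text
t: 32.77
eef_pos: [0.5065, 0.1587, 0.1112]
ee_rot: [-3.141, 0.014, -2.679]
force: [-0.1, 0.8, 0.0]
width: 0.0483
[  0.68924378 117.8691673  111.17766633] [-3.14073143  0.01445692 -2.67882936] [-0.08066311  0.75569588  0.02771581] [-0.00188806  0.13823346 -0.0732756 ]
```

View pics/w29.png

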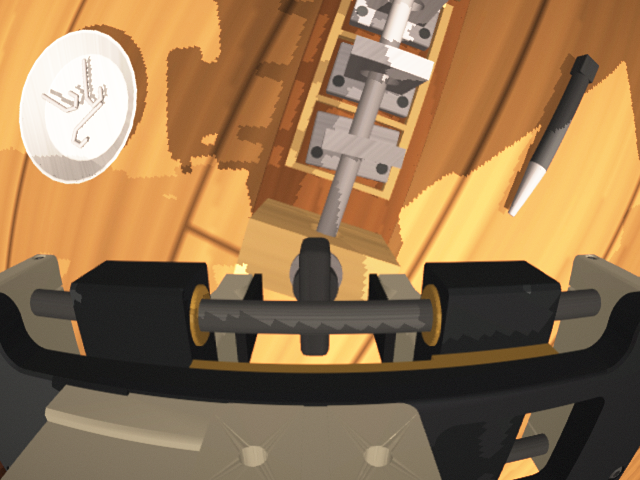

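View pics/s29.png

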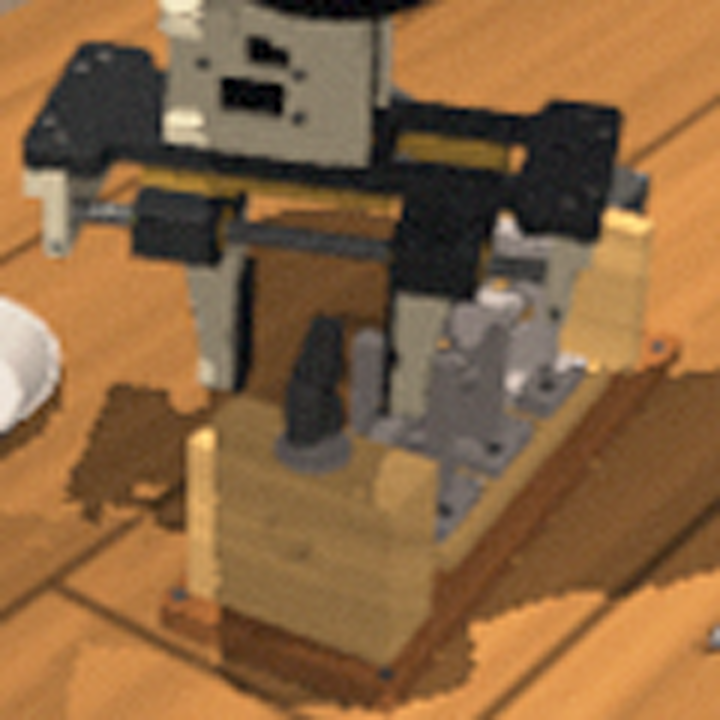

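```bash
python3 -m handwheel '[[[0.005,0,0,0,0],[0.005,0,0,0,0],[0.005,0,0,0,0],[0.005,0,0,0,0],[0.005,0,0,0,0],[0.005,0,0,0,0],[0.005,0,0,0,0]]]' 25
python3 - <<'E'
from h import *
st=arm.get_state();print(injig(st["eef_pos"]),st["ee_rot"],st["force"],st["moment"])
E
```

```text
t: 33.45
eef_pos: [0.5067, 0.1587, 0.1108]
ee_rot: [-3.141, 0.014, -2.679]
force: [2.7, 1.3, -0.6]
width: 0.0128
[  0.86459413 117.83794623 110.75798799] [-3.14053658  0.01435232 -2.67879003] [ 2.70286691  1.3263284  -0.64935949] [ 0.18152126 -0.72702147 -0.05934718]
```

```bash
python3 -m handwheel '[[[0.005,0,0,0,-6],[0.005,0,0,0,-12],[0.005,0,0,0,-18],[0.005,0,0,0,-24],[0.005,0,0,0,-30],[0.005,0,0,0,-36],[0.005,0,0,0,-42],[0.005,0,0,0,-48],[0.005,0,0,0,-54],[0.005,0,0,0,-60],[0.005,0,0,0,-64],[0.005,0,0,0,-64],[0.005,0,0,0,-64]]]'
python3 - <<'E'
from h import *
st=arm.get_state();print(injig(st["eef_pos"]),st["ee_rot"],st["force"],st["moment"],st["width"],"th",(.146+np.pi*1.5-st["ee_rot"][2])%(2*np.pi))
E
```

```text
t: 34.53
eef_pos: [0.5067, 0.1587, 0.1108]
ee_rot: [-3.128, 0.005, -1.564]
force: [0.3, 0.4, -0.2]
width: 0.0128
[  0.85241803 117.78424341 110.77498297] [-3.12831686  0.00525571 -1.56403191] [ 0.33190262  0.42166581 -0.23960756] [-0.29481083  0.09399928 -0.02091964] 0.012750701415102468 th 0.13923558554424176
```

```bash
python3 -m handwheel '[[[0.005,0,0,0,-3],[0.005,0,0,0,-5],[0.005,0,0,0,-7],[0.005,0,0,0,-8],[0.005,0,0,0,-8]]]'
python3 - <<'E'
from h import *
st=arm.get_state();print(injig(st["eef_pos"]),st["ee_rot"],st["force"],st["moment"],st["width"],"th",(.146+np.pi*1.5-st["ee_rot"][2])%(2*np.pi))
E
python3 -m handwheel '[[[0.005,0,0,0,-1],[0.005,0,0,0,-2],[0.005,0,0,0,-2]]]'
python3 - <<'E'
from h import *
st=arm.get_state();print(injig(st["eef_pos"]),st["ee_rot"],st["force"],st["moment"],st["width"],"th",(.146+np.pi*1.5-st["ee_rot"][2])%(2*np.pi))
E
```

```text
t: 34.95
eef_pos: [0.5067, 0.1586, 0.1107]
ee_rot: [-3.128, 0.003, -1.426]
force: [1.0, 0.2, -0.3]
width: 0.0133
[  0.83658295 117.77555447 110.74169059] [-3.12777849  0.0033122  -1.42567721] [ 0.96579298  0.20090821 -0.30135032] [-0.22535468  0.11359351 -0.00169824] 0.013301030959269105 th 0.0008808871149472708
t: 35.2
eef_pos: [0.5067, 0.1587, 0.1108]
ee_rot: [-3.128, 0.003, -1.391]
force: [0.8, -0.0, 0.4]
width: 0.0129
[  0.8744399  117.78734121 110.76471652] [-3.12756130e+00  3.08850930e-03 -1.39082008e+00] [ 0.83254629 -0.00607106  0.37974629] [-0.06359308  0.02557714 -0.51396522] 0.012881243482487021 th 6.249209063252605
```

```bash
python3 -m handwheel '[[[0.005,0,0,0,-1.5],[0.005,0,0,0,-1.5],[0.005,0,0,0,-1.5]]]'
python3 - <<'E'
from h import *
st=arm.get_state();print(st["moment"],st["width"],"th",(.146+np.pi*1.5-st["ee_rot"][2])%(2*np.pi)-2*np.pi)
w=grab_frame("wrist"); cv2.imwrite("pics/w30.png",w)
E
```

```text
t: 35.45
eef_pos: [0.5067, 0.1587, 0.1107]
ee_rot: [-3.128, 0.003, -1.366]
force: [-0.0, 0.6, -0.2]
width: 0.0134
[-0.11749937  0.13128484 -0.66969478] 0.013438011218204905 th -0.05863529959434022
```

View pics/w30.png

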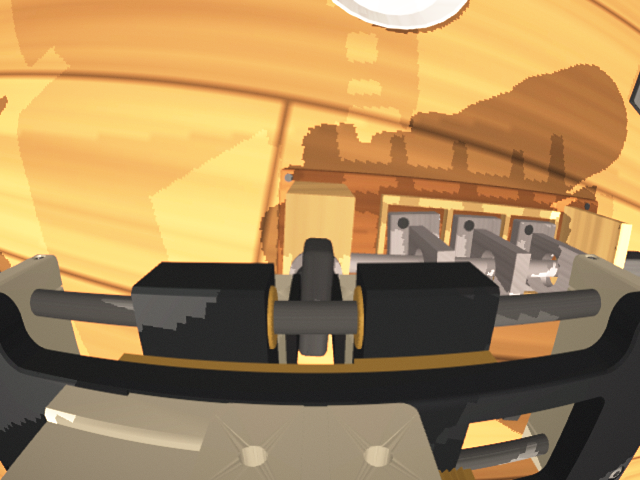

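```bash
python3 -m handwheel '[[[0.005,0,0,0,7],[0.005,0,0,0,14],[0.005,0,0,0,21],[0.005,0,0,0,28],[0.005,0,0,0,35],[0.005,0,0,0,42],[0.005,0,0,0,49],[0.005,0,0,0,56],[0.005,0,0,0,63],[0.005,0,0,0,70],[0.005,0,0,0,77],[0.005,0,0,0,84],[0.005,0,0,0,91],[0.005,0,0,0,98],[0.005,0,0,0,105],[0.005,0,0,0,112],[0.005,0,0,0,119],[0.005,0,0,0,126],[0.005,0,0,0,130],[0.005,0,0,0,130]]]'
python3 - <<'E'
from h import *
st=arm.get_state();print(injig(st["eef_pos"]),st["force"],st["moment"],st["width"],"th",(.146+np.pi*1.5-st["ee_rot"][2])%(2*np.pi),st["q"])
E
```

```text
t: 37.17
eef_pos: [0.5069, 0.1588, 0.1107]
ee_rot: [3.13, 0.009, 2.645]
force: [2.5, -0.1, -1.3]
width: 0.0127
[  1.04186567 117.90463404 110.74138483] [ 2.45385536 -0.12880458 -1.32409787] [ 0.04482688 -0.32071261 -0.0489896 ] 0.012696621527989638 th 2.2131527706050265 [ 0.67618432  0.22330335 -0.47348997  0.00543743 -0.85999652 -1.17600725]
```

```bash
python3 -m handwheel '[[[0.05,0,0,0,0],[0.05,0,0,0,0],[0.05,0,0,0,0],[0.05,0,0,0,0],[0.05,0,0,-0.02,0],[0.05,0,0,-0.035,0],[0.05,0,0,-0.035,-7],[0.05,0,0,-0.035,-14],[0.05,0,0,-0.035,-21],[0.05,0,0,-0.035,-28],[0.05,0,0,-0.035,-35],[0.05,0,0,-0.035,-42],[0.05,0,0,-0.035,-49],[0.05,0,0,-0.035,-56],[0.05,0,0,-0.035,-63],[0.05,0,0,-0.035,-70],[0.05,0,0,-0.035,-77],[0.05,0,0,-0.035,-84],[0.05,0,0,-0.035,-90],[0.05,0,0,-0.035,-90]]]'
python3 -m handwheel '[[[0.05,0,0,0,-7],[0.05,0,0,0,-14],[0.05,0,0,0,-21],[0.05,0,0,0,-28],[0.05,0,0,0,-35],[0.05,0,0,0,-42],[0.05,0,0,0,-49],[0.05,0,0,0,-56],[0.05,0,0,0,-63],[0.05,0,0,0,-70],[0.05,0,0,0,-77],[0.05,0,0,0,-84],[0.05,0,0,0,-90],[0.05,0,0,0,-90],[0.05,0,0,0,-90]]]'
python3 - <<'E'
from h import *
st=arm.get_state();print(injig(st["eef_pos"]),st["ee_rot"],st["q"],"th",(.146+np.pi*1.5-st["ee_rot"][2])%(2*np.pi))
print(shift(st,J(0.5,117.7,111),2.645+np.pi))
w=grab_frame("wrist"); b=cv2.resize(w[120:360,200:440],None,fx=3,fy=3,interpolation=cv2.INTER_CUBIC)
draw(b,"wrist",knob(2.25),*JIG,st=st,s=3,off=(200,120)); cv2.imwrite("pics/w31.png",b)
E
```

```text
t: 38.83
eef_pos: [0.5063, 0.1586, 0.1458]
ee_rot: [-3.132, 0.011, -2.062]
force: [0.6, 0.2, 0.3]
width: 0.0502
t: 40.08
eef_pos: [0.5063, 0.1586, 0.1458]
ee_rot: [-3.13, -0.009, -0.496]
force: [-0.0, 0.1, 0.4]
width: 0.0499
[  0.41778634 117.74729742 145.77892854] [-3.13034925 -0.00916926 -0.49633854] [ 0.67652972  0.18301447 -0.43169043  0.00506324 -0.94217937  1.96582711] th 5.354727517502453
[np.float64(-0.2), np.float64(0.4), np.float64(34.8), np.float64(0.0)]
```

View pics/w31.png

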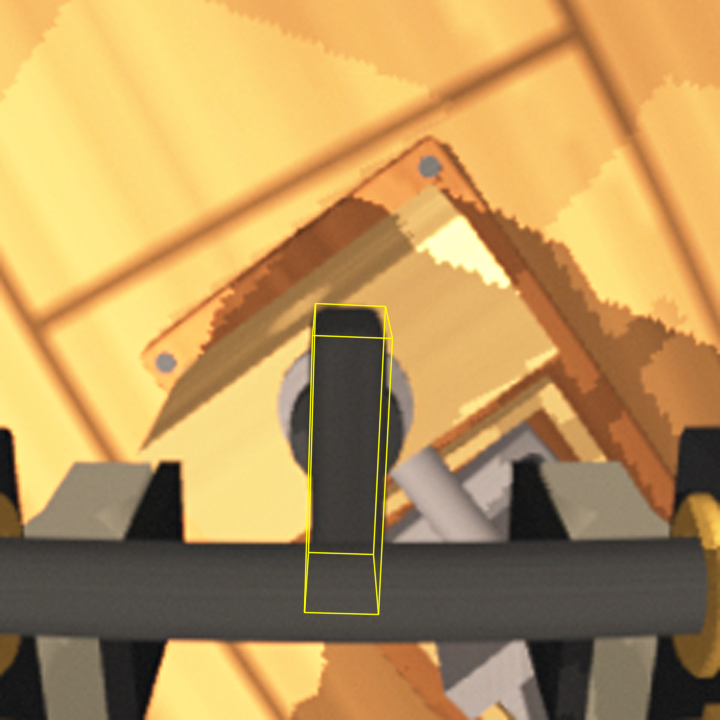

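```bash
python3 -m handwheel '[[[0.05,0,0.0004,0.02,0],[0.05,0,0.0004,0.033,0],[0.05,0,0.0004,0.035,0],[0.05,0,0.0004,0.035,0],[0.05,0,0.0004,0.035,0],[0.005,0,0.0004,0.035,0],[0.005,0,0.0004,0.035,0],[0.005,0,0.0004,0.035,0],[0.005,0,0.0004,0.035,0],[0.005,0,0.0004,0.035,0],[0.005,0,0.0004,0.035,0],[0.005,0,0.0004,0.035,0]]]' 25
python3 - <<'E'
from h import *
st=arm.get_state();print(injig(st["eef_pos"]),st["force"],st["moment"],st["width"])
E
```

```text
t: 41.13
eef_pos: [0.5067, 0.1584, 0.1109]
ee_rot: [-3.13, -0.009, -0.496]
force: [-0.1, -0.6, 1.2]
width: 0.0126
[  0.8152575  117.5152564  110.89879494] [-0.12423766 -0.63752071  1.20107233] [-0.19523837  0.12739395 -0.10039472] 0.012597720913070543
```

```bash
python3 -m handwheel '[[[0.005,0,0,0,7],[0.005,0,0,0,14],[0.005,0,0,0,21],[0.005,0,0,0,28],[0.005,0,0,0,35],[0.005,0,0,0,42],[0.005,0,0,0,49],[0.005,0,0,0,56],[0.005,0,0,0,63],[0.005,0,0,0,70],[0.005,0,0,0,77],[0.005,0,0,0,84],[0.005,0,0,0,91],[0.005,0,0,0,98],[0.005,0,0,0,105],[0.005,0,0,0,112],[0.005,0,0,0,119],[0.005,0,0,0,124],[0.005,0,0,0,126],[0.005,0,0,0,126]]]'
python3 - <<'E'
from h import *
st=arm.get_state();print(injig(st["eef_pos"]),st["force"],st["moment"],st["width"],"th",(.146+np.pi*2.5-st["ee_rot"][2])%(2*np.pi))
E
```

```text
t: 42.8
eef_pos: [0.5067, 0.1588, 0.1109]
ee_rot: [-3.141, 0.015, -2.697]
force: [-1.1, 3.7, -0.6]
width: 0.0127
[  0.83235679 117.97270979 110.87700724] [-1.06429181  3.74018916 -0.64828773] [ 0.88956952  0.75138811 -0.00734751] 0.012680125269220547 th 4.4136112712412086
```

```bash
python3 -m handwheel '[[[0.005,0,0,0,3],[0.005,0,0,0,6],[0.005,0,0,0,8],[0.005,0,0,0,8]]]'
python3 - <<'E'
from h import *
st=arm.get_state();print(st["force"],st["moment"],st["width"],"th",(.146+np.pi*2.5-st["ee_rot"][2])%(2*np.pi))
E
python3 -m handwheel '[[[0.005,0,0,0,1.5],[0.005,0,0,0,3],[0.005,0,0,0,3]]]'
python3 - <<'E'
from h import *
st=arm.get_state();print(st["force"],st["moment"],st["width"],"th",(.146+np.pi*2.5-st["ee_rot"][2])%(2*np.pi))
E
```

```text
t: 43.13
eef_pos: [0.5067, 0.1589, 0.1109]
ee_rot: [3.14, 0.015, -2.836]
force: [0.7, 1.6, 0.7]
width: 0.013
[0.74282741 1.59383615 0.72574552] [ 0.30785172  0.41310074 -0.04340217] 0.012963476366458044 th 4.553247878140288
t: 43.38
eef_pos: [0.5067, 0.1589, 0.1109]
ee_rot: [3.139, 0.015, -2.887]
force: [0.1, 1.4, 0.2]
width: 0.0128
[0.0534071  1.44160609 0.17315685] [0.21272994 0.42723342 0.08198776] 0.01275769631851063 th 4.6042757371099405
```

```bash
python3 -m handwheel '[[[0.005,0,0,0,1],[0.005,0,0,0,2],[0.005,0,0,0,2]]]'
python3 - <<'E'
from h import *
st=arm.get_state();print(st["force"],st["moment"],st["width"],"th",(.146+np.pi*2.5-st["ee_rot"][2])%(2*np.pi))
E
```

```text
t: 43.63
eef_pos: [0.5068, 0.159, 0.1109]
ee_rot: [3.139, 0.015, -2.922]
force: [0.5, 1.3, -0.4]
width: 0.0127
[ 0.47358043  1.29220764 -0.42045313] [0.2608825  0.27788369 0.61041034] 0.01273465093290297 th 4.63898470245692
```

```bash
python3 -m handwheel '[[[0.005,0,0,0,1],[0.005,0,0,0,2],[0.005,0,0,0,2],[0.005,0,0,0,2]]]' 35
python3 - <<'E'
from h import *
st=arm.get_state();print(st["force"],st["moment"],st["width"],"th",(.146+np.pi*2.5-st["ee_rot"][2])%(2*np.pi))
E
python3 -m handwheel '[[[0.05,0,0,0,0],[0.05,0,0,0,0],[0.05,0,0,0,0],[0.05,0,0,0,0],[0.05,0,0,-0.03,0],[0.05,0,0,-0.07,0],[0.05,0,0,-0.1,0],[0.05,0,0,-0.11,0],[0.05,0,0,-0.11,0],[0.05,0,0,-0.11,0]]]'
python3 - <<'E'
from h import *
st=arm.get_state()
w=grab_frame("wrist"); b=cv2.resize(w[120:360,200:440],None,fx=3,fy=3,interpolation=cv2.INTER_CUBIC)
draw(b,"wrist",knob(4.6),*JIG,st=st,s=3,off=(200,120)); cv2.imwrite("pics/w32.png",b)
s=grab_frame("side"); cv2.imwrite("pics/s32.png",s)
E
```

```text
t: 43.97
eef_pos: [0.5067, 0.159, 0.1109]
ee_rot: [3.139, 0.015, -2.957]
force: [0.5, 0.5, -0.2]
width: 0.013
[ 0.46760839  0.46170825 -0.23523345] [0.22412861 0.30493162 0.90855372] 0.013022440883219851 th 4.673311751076756
t: 44.8
eef_pos: [0.5051, 0.1584, 0.221]
ee_rot: [3.138, 0.015, -2.957]
force: [-0.0, -0.2, 0.1]
width: 0.0503
```

View pics/w32.png

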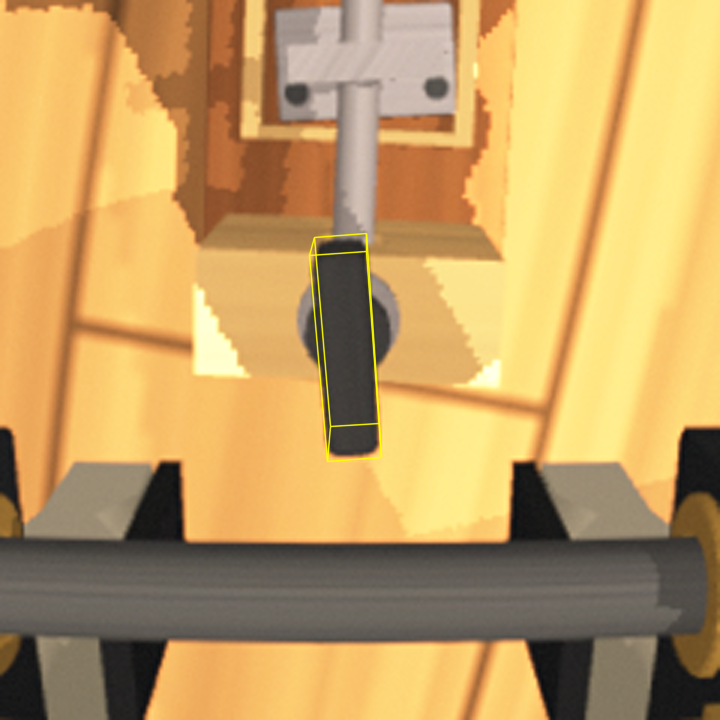

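View pics/s32.png

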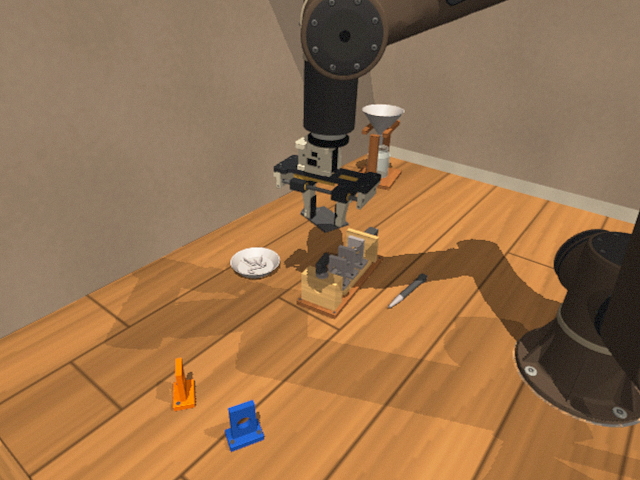

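```bash
python3 -m handwheel '[[[0.05,0.03,-0.24,-0.02,0],[0.05,0.03,-0.24,-0.02,0],[0.05,0.03,-0.24,-0.02,0],[0.05,0.03,-0.24,-0.02,0],[0.05,0.03,-0.24,-0.02,0],[0.05,0.03,-0.24,-0.02,0],[0.05,0.03,-0.24,-0.02,0],[0.05,0.03,-0.24,-0.02,0],[0.05,0.03,-0.24,-0.02,0],[0.05,0.03,-0.24,-0.02,0]]]'
python3 - <<'E'
from h import *
st=arm.get_state(); print(injig(st["eef_pos"]),st["force"])
w=grab_frame("wrist"); b=cv2.resize(w[130:370,200:440],None,fx=3,fy=3,interpolation=cv2.INTER_CUBIC)
cv2.imwrite("pics/w33c.png",b)
draw(b,"wrist","bar",*J(0,-131)[:2],JIG[2],z=.054,st=st,s=3,off=(200,130)); draw(b,"wrist","jig",*JIG,st=st,s=3,off=(200,130),col=(255,0,0)); cv2.imwrite("pics/w33.png",b)
s=grab_frame("side"); cv2.imwrite("pics/s33.png",cv2.resize(s[200:320,280:420],None,fx=5.5,fy=5.5,interpolation=cv2.INTER_CUBIC))
t=grab_frame("top"); cv2.imwrite("pics/t33.png",cv2.resize(t[200:310,270:470],None,fx=4,fy=4,interpolation=cv2.INTER_CUBIC))
E
```

```text
t: 45.73
eef_pos: [0.5185, -0.0829, 0.2376]
ee_rot: [3.139, 0.011, -2.956]
force: [-0.2, 0.6, -0.7]
width: 0.05
[ -22.57798385 -122.88781747  237.62693843] [-0.21662865  0.62846479 -0.66053169]
```

View pics/w33c.png

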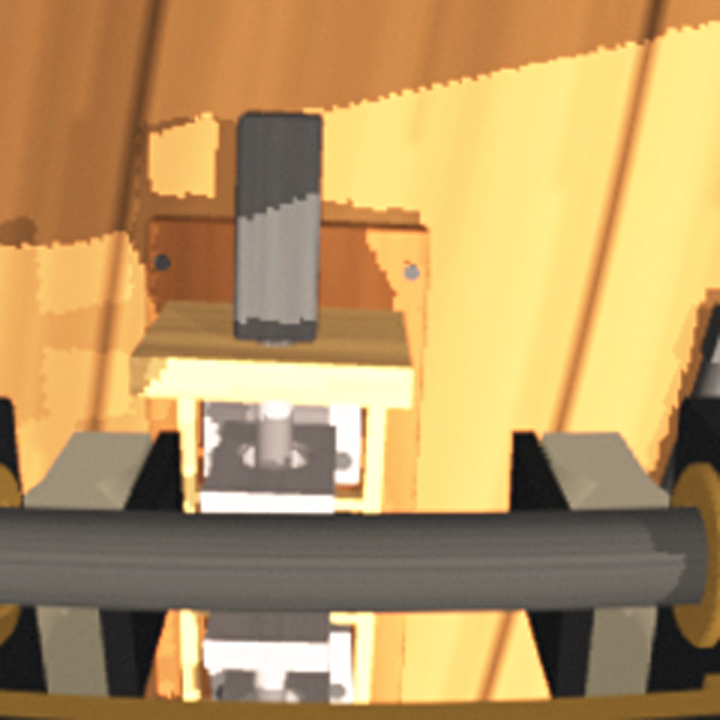

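View pics/w33.png

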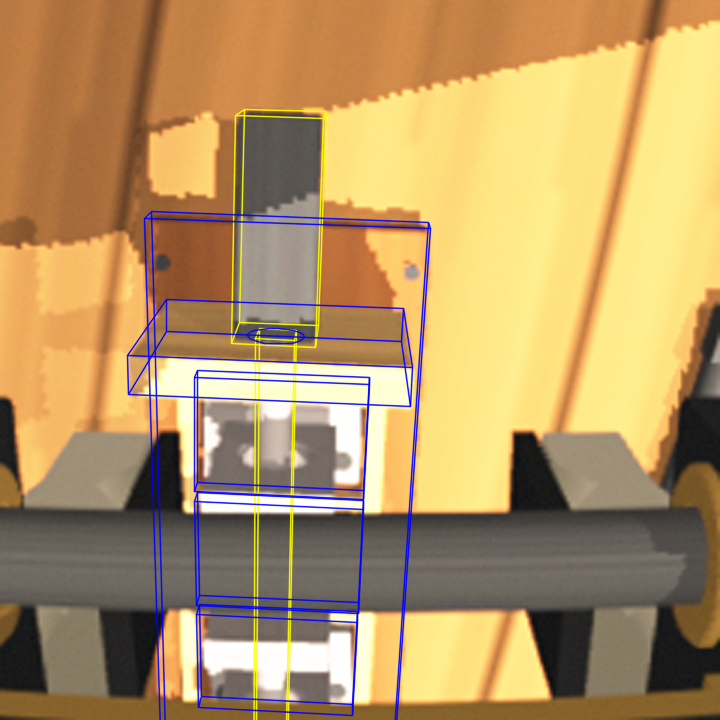

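View pics/s33.png

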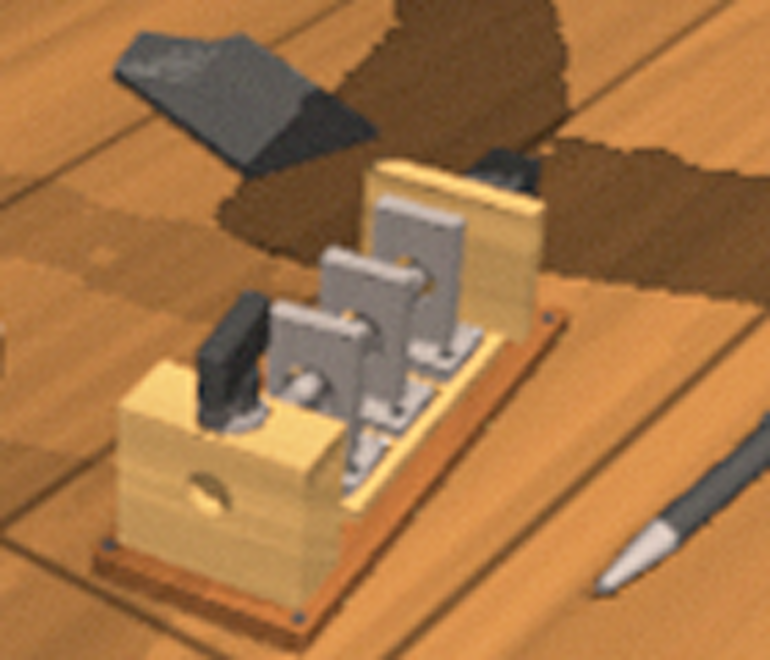

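```bash
python3 - <<'E'
from h import *
st=arm.get_state(); print(shift(st,J(0,-25,150),st["ee_rot"][2]))
E
```

```text
[np.float64(-25.1), np.float64(96.4), np.float64(88.8), np.float64(0.0)]
```

```bash
python3 -m handwheel '[[[0.05,-0.025,0.096,0.02,0],[0.05,-0.025,0.096,0.04,0],[0.05,-0.025,0.096,0.06,0],[0.05,-0.025,0.096,0.08,0],[0.05,-0.025,0.096,0.085,0],[0.05,-0.025,0.096,0.085,0],[0.05,-0.025,0.096,0.085,0]]]'
python3 - <<'E'
from h import *
st=arm.get_state(); print(injig(st["eef_pos"]),st["force"])
w=grab_frame("wrist"); cv2.imwrite("pics/w34.png",w)
cv2.imwrite("pics/w34c.png",cv2.resize(w[90:250,240:400],None,fx=4.5,fy=4.5,interpolation=cv2.INTER_CUBIC))
f=lambda p:((proj("wrist",J(*p),st)[0]-[240,90])*4.5).round()
for p in((0,-96,67),(0,-96,63),(0,-96,56),(13,-96,66),(-13,-96,66),(0,-166,66),(0,-166,63),(42,-96,84),(-42,-96,84)): print(p,f(p))
E
```

```text
t: 46.47
eef_pos: [0.5271, 0.017, 0.1547]
ee_rot: [3.139, 0.013, -2.954]
force: [0.5, -0.8, 0.6]
width: 0.0499
[  0.40574051 -25.30674748 154.70897301] [ 0.46918143 -0.77418329  0.56719008]
(0, -96, 67) [365. 215.]
(0, -96, 63) [365. 215.]
(0, -96, 56) [364. 215.]
(13, -96, 66) [275. 211.]
(-13, -96, 66) [454. 219.]
(0, -166, 66) [ 384. -247.]
(0, -166, 63) [ 384. -242.]
(42, -96, 84) [ 57. 205.]
(-42, -96, 84) [673. 232.]
```

View pics/w34c.png

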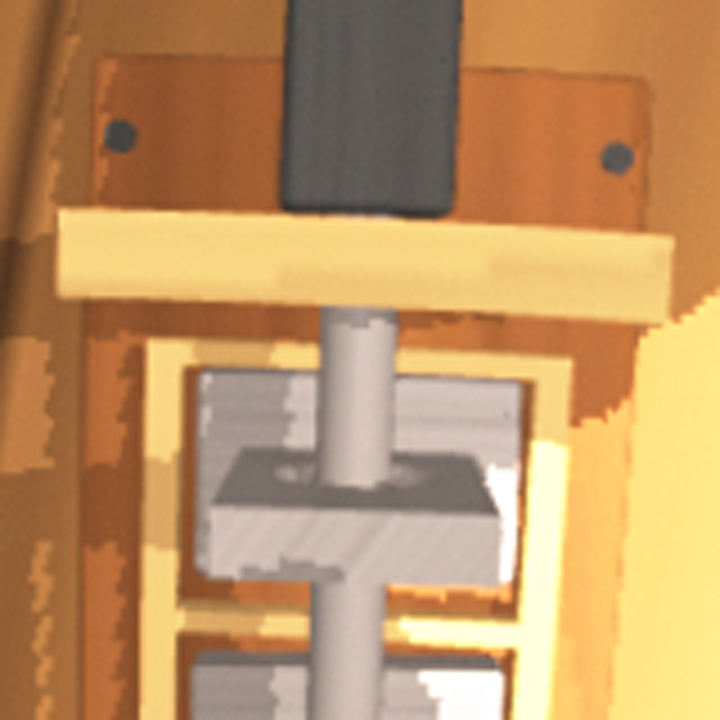

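```bash
python3 - <<'E'
from h import *
st=arm.get_state(); print(shift(st,J(0,-205,150),JIG[2]+np.pi),shift(st,J(0,-205,46),JIG[2]+np.pi))
E
```

```text
[np.float64(8.1), np.float64(-179.3), np.float64(4.7), np.float64(2.3)] [np.float64(9.6), np.float64(-179.6), np.float64(108.7), np.float64(2.3)]
```

```bash
python3 -m handwheel '[[[0.0,0.004,-0.04,-0.01,2.3],[0.0,0.006,-0.08,-0.01,2.3],[0.0,0.007,-0.12,-0.01,2.3],[0.0,0.008,-0.16,-0.01,2.3],[0.0,0.008,-0.1795,0,2.3],[0.0,0.008,-0.1795,0,2.3],[0.0,0.0085,-0.1795,0.04,2.3],[0.0,0.009,-0.1795,0.08,2.3],[0.0,0.0095,-0.1795,0.1,2.3],[0.0,0.0095,-0.1795,0.108,2.3],[0.0,0.0095,-0.1795,0.108,2.3],[0.0,0.0095,-0.1795,0.108,2.3]]]' 20
python3 - <<'E'
from h import *
st=arm.get_state(); print(injig(st["eef_pos"]),st["ee_rot"],st["force"],st["width"])
print(shift(st,J(0,-180,46),JIG[2]+np.pi))
w=grab_frame("wrist"); cv2.imwrite("pics/w35.png",w)
s=grab_frame("side"); cv2.imwrite("pics/s35.png",cv2.resize(s[160:280,320:440],None,fx=5.5,fy=5.5,interpolation=cv2.INTER_CUBIC))
E
```

```text
t: 47.52
eef_pos: [0.5541, -0.1609, 0.0483]
ee_rot: [3.139, 0.016, -2.995]
force: [0.6, 0.6, 0.3]
width: 0.0005
[   1.29715052 -205.2264224    48.28912063] [ 3.13922721  0.01580694 -2.99470034] [0.63880797 0.56980006 0.25899781] 0.0004920278705453786
[np.float64(1.3), np.float64(25.2), np.float64(2.3), np.float64(0.1)]
```

View pics/s35.png

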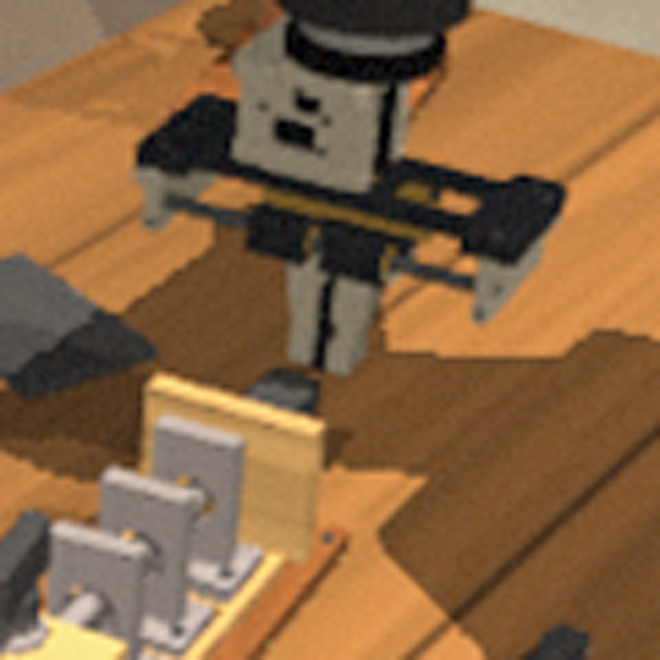

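```bash
python3 -m handwheel '[[[0.0,0.0013,0.008,0.002,0],[0.0,0.0013,0.016,0.002,0],[0.0,0.0013,0.02,0.002,0],[0.0,0.0013,0.022,0.002,0],[0.0,0.0013,0.022,0.002,0]]]'; python3 -m handwheel '[[[0.0,0,0.001,0,0],[0.0,0,0.002,0,0],[0.0,0,0.002,0,0]]]'; python3 -c "
from h import *
print(injig(arm.get_state()['eef_pos']))"; python3 -m handwheel '[[[0.0,0,0.001,0,0],[0.0,0,0.002,0,0],[0.0,0,0.002,0,0]]]'; python3 -c "
from h import *
print(injig(arm.get_state()['eef_pos']))"
```

```text
t: 48.03
eef_pos: [0.5503, -0.1383, 0.0474]
ee_rot: [3.139, 0.018, -2.993]
force: [0.2, -0.8, 0.8]
width: 0.0003
t: 48.28
eef_pos: [0.5499, -0.1363, 0.0474]
ee_rot: [3.139, 0.018, -2.993]
force: [0.4, -0.2, -0.1]
width: 0.0006
[   0.71690155 -180.28355778   47.40849875]
t: 48.53
eef_pos: [0.5496, -0.1343, 0.0473]
ee_rot: [3.139, 0.018, -2.994]
force: [0.8, 0.6, 0.9]
width: 0.0005
[   0.65523033 -178.26272383   47.31419273]
```

```bash
for i in 1; do python3 -m handwheel '[[[0.0,0,0.001,0,0],[0.0,0,0.002,0,0],[0.0,0,0.002,0,0]]]'; done; python3 -c "
from h import *
st=arm.get_state(); print(injig(st['eef_pos']))
w=grab_frame('wrist'); cv2.imwrite('pics/w36.png',w)"
```

```text
t: 48.78
eef_pos: [0.5496, -0.1334, 0.0477]
ee_rot: [3.141, 0.018, -2.993]
force: [1.1, -7.6, 0.9]
width: 0.0004
[   0.81420932 -177.37216849   47.72009849]
```

View pics/w36.png

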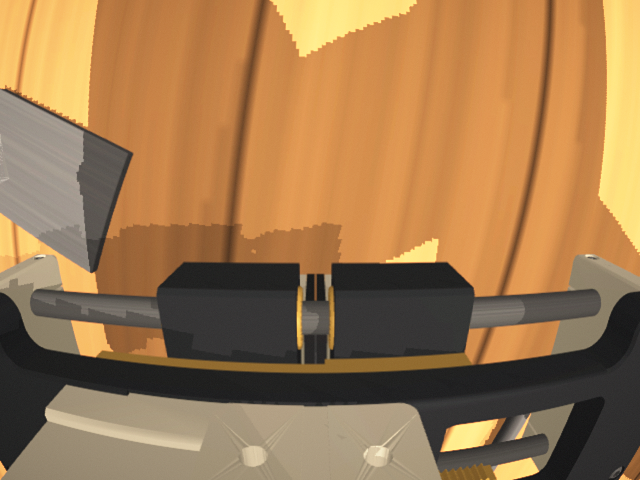

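```bash
python3 -m handwheel '[[[0.0,0,0.001,0,0],[0.0,0,0.0015,0,0],[0.0,0,0.0015,0,0]]]'; python3 -c "
from h import *
st=arm.get_state(); print(injig(st['eef_pos']))"
python3 -m handwheel '[[[0.0,0,-0.005,0,0],[0.0,0,-0.015,0,0],[0.0,0,-0.025,0,0],[0.0,0,-0.025,-0.04,0],[0.0,0,-0.025,-0.08,0],[0.0,0,-0.025,-0.11,0],[0.0,0,0.02,-0.11,0],[0.0,0,0.06,-0.11,0],[0.0,0,0.1,-0.11,0],[0.0,0,0.14,-0.11,0],[0.0,0,0.152,-0.11,0],[0.0,0,0.152,-0.11,0],[0.0,0,0.152,-0.11,0]]]'
python3 - <<'E'
from h import *
st=arm.get_state(); print(injig(st["eef_pos"]),st["force"])
w=grab_frame("wrist"); cv2.imwrite("pics/w37.png",w)
cv2.imwrite("pics/w37c.png",cv2.resize(w[90:250,240:400],None,fx=4.5,fy=4.5,interpolation=cv2.INTER_CUBIC))
E
```

```text
t: 49.08
eef_pos: [0.5496, -0.1332, 0.0481]
ee_rot: [-3.141, 0.018, -2.993]
force: [0.8, -9.7, 0.6]
width: 0.0004
[   0.8293923  -177.23467276   48.12049795]
t: 50.17
eef_pos: [0.5253, 0.0172, 0.1581]
ee_rot: [-3.141, 0.018, -2.991]
force: [0.8, -0.4, -0.9]
width: 0.0001
[ -1.35808932 -24.85882345 158.07721399] [ 0.77764527 -0.4100212  -0.88728791]
```

View pics/w37c.png

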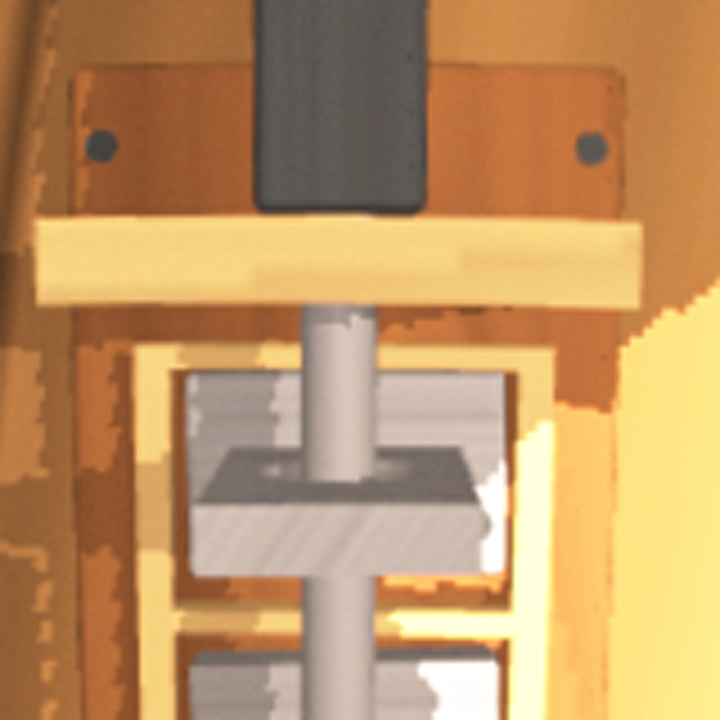

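```bash
python3 -m handwheel '[[[0.0,0,-0.03,-0.03,0],[0.0,0,-0.07,-0.06,0],[0.0,0,-0.11,-0.09,0],[0.0,0,-0.15,-0.1,0],[0.0,0,-0.19,-0.1,0],[0.0,0,-0.23,-0.1,0],[0.0,0,-0.27,-0.1,0],[0.0,0,-0.31,-0.1,0],[0.0,0,-0.31,-0.1,0],[0.0,0,-0.31,-0.1,0],[0.0,0,-0.31,-0.1,0]]]'
python3 - <<'E'
from h import *
s=grab_frame("side"); t=grab_frame("top")
b=cv2.resize(s[190:320,230:430],None,fx=4,fy=4,interpolation=cv2.INTER_CUBIC)
for y in(-48,0,48): draw(b,"side","bracket",*J(0,y)[:2],JIG[2],z=.014,s=4,off=(230,190))
draw(b,"side",knob(4.6),*JIG,s=4,off=(230,190),col=(255,255,0)); cv2.imwrite("pics/s38.png",b)
t0=cv2.imread("pics/top0.png"); cv2.imwrite("pics/t38.png",np.hstack([cv2.resize(x[110:350,260:480],None,fx=1.8,fy=1.8) for x in(t0,t)]))
E
```

```text
t: 51.13
eef_pos: [0.5685, -0.2923, 0.2572]
ee_rot: [-3.142, 0.017, -2.996]
force: [-0.4, 0.4, -0.3]
width: 0.0008
```

View pics/s38.png

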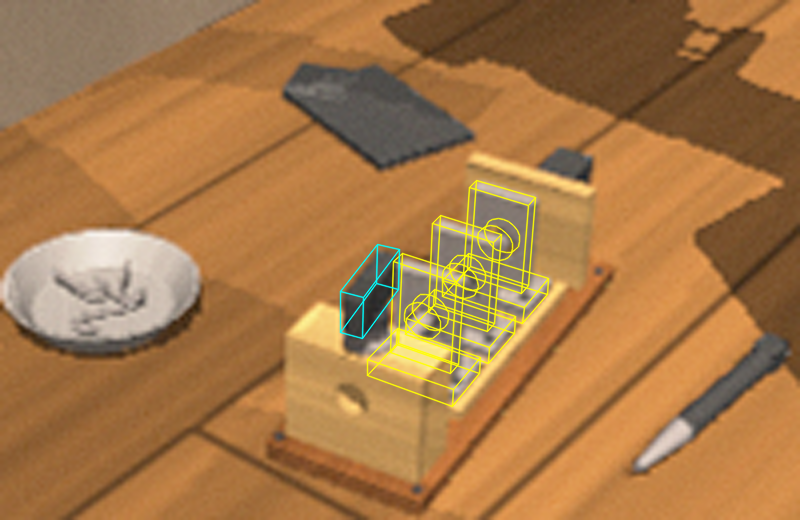

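View pics/t38.png

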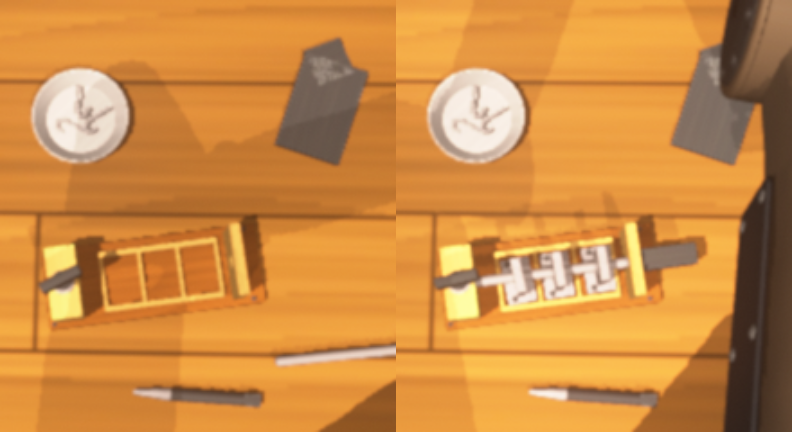

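All three checks agree: the brackets stand in their pockets, the bar is home and the knob is at 4.6. The dish, slate and punch have not moved, so I hand the job in.

```bash
python3 -c "
from station import arm
print(arm.job_done())"
```

```text
the job is handed in; nothing more can be done
None
```

The job is done and handed in at about 51 s. All three grey brackets stand in the jig pockets and the guard bar runs through both end boards and every eye. The wing knob was backed to its thread start and then turned to its tight stop. The blue and orange lookalikes were left alone.

What the last checks showed:
- **Brackets:** the side view matches all three standing in their pockets to within about 2 mm. The top view shows the bar through every eye.
- **Bar:** it went through with no side force and stopped against the entry board at about 10 N. After the knob was tight, a wrist view showed about 1.5 mm of apparent gap under the block's top edge. I pushed the block from behind and it met firm resistance (8–10 N) almost at once. About 0.9 mm still shows, which I put down to the rounded edge and a slight sag, so I did not redo the knob.
- **Knob:** anticlockwise it hit a stop near 0, with the resisting torque rising to 0.67 N m. Clockwise, with one regrasp, it stopped near 4.6, with torque rising to 0.9 N m. The wing still lay at about 4.6 rad in the final view. There was no separate click signal, so I took the hard stop as the thread start.
- **Dish, slate and punch:** unchanged between the first and last pictures, though the arm hid part of the slate in the last one.

One slip: my first grip on the knob closed on its hub (18 mm instead of 13 mm, about 27 N at the wrist). I reopened, rose 7 mm and gripped again.

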